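# Press a bush home with a ratchet press and back the ram off

### The arm

A 6-joint arm with a two-finger parallel gripper is mounted at the origin on the work surface. World frame = base frame: x ahead of the robot, y to its left, z up, the work surface at z = 0. Lengths are in m, angles in rad, forces in N, time in s.
With the tool pointing down it reaches from about 0.35 to 0.875 m from the base axis. Payload 4.2 kg.
Tool frame: the origin (TCP) lies where the fingers leave the gripper's body, on its centre line; the fingertips stand 70 mm ahead of it and the grasp point (between the pads) lies 51 mm ahead of it; x points along the fingers, y is the direction in which the jaws open and shut, and the axes are right-handed (so a half turn about x gives the same grasp; the last joint's range is limited). The gripper opens to 87 mm and grips with 3 to 60 N. Pads are 19 mm wide; open, the fingers measure 117 mm over their backs; the gripper's body (75 mm by 190 mm) begins 51 mm behind the grasp point.
Start: joints at [1.564, 0.385, 0.008, 0, -1.194, -0.259], TCP at [0.164, 0.603, 0.292] pointing down, gripper open.
Joint ranges: [-3.14, 3.14], [-1.21, 2.06], [-1.07, 1.41], [-3.16, 2.05], [-2.99, -0.16], [-3.1, 3.1]. Speed limits (rad/s): [2.79, 2.79, 3.14, 3.14, 3.14, 3.14].

### API

Orientations are given as a unit quaternion [w, x, y, z].
In Python, from cell import r gives the robot as it stands.
- The arm moves only by the tool arm_command, never from a script. Its argument "moves" is one flat list of numbers, 7 for each row, row after row: the shift along the tool's x, y, z in m, then the turn, a rotation vector about the tool's x, y, z in rad, then the opening in per cent of the stroke, from 0 (shut) to 100 (fully open). A call has 1 to 5 rows; each row is the pose to reach, as a shift and turn from the pose commanded when the call began, along the tool's axes at that moment; what a row does not reach only later rows make up. A row lasts 1/10 s, in which the tool goes at most 50 mm and 8.59 degrees, less where a joint would pass 70% of its speed; a pose out of reach is approached as far as the arm can. A call with a gripper value outside its range is refused whole. The fingers move at their own pace and stop on an object; the grip force is fixed at half the most. Time passes only in rows, so rows that repeat a pose let the fingers close. It gives the time, the measured TCP pose, the force and the opening at its end, in the units of the state.
- r.get_state(): the state, without advancing time (a new reading comes with each control period).
- r.capture(name): name is "scene" or "top"; returns a dict with "color" (420x560x3 uint8, red, green, blue), "intrinsics" (3x3 intrinsics, pixels), "k1" (the pictures are not rectified: a ray, as slopes to the right and down, at radius r is drawn at 1 + k1 r^2 times it, then the intrinsics apply), "eye" and "attitude" of the camera in the world. Camera axes: x right, y up, looking along -z (the intrinsics and any distortion apply to the point x, -y, -z); pixel columns grow to the right and rows downward; lengths in m; the calibration is good to about 2 mm. A picture is of the moment at which its call begins. There is no depth.
- r.close_job(): hands the job in, once; it reports no verdict.
The state is a dict: "time_s": time; "q": joint angles; "qvel": joint speeds; "tau": joint torques, N m; "tool_pos": TCP position; "orientation": TCP orientation; "force": force on the tool from outside, world axes, zero at the start; "wrist_torque": the same for the moment, N m; "finger_gap": finger opening in m.
Only numpy, scipy, OpenCV 4.12 (cv2) and the standard library are available. Lean on these libraries where they do the work, as an engineer would, in place of code of your own. Each camera call takes 0.05 s, during which the arm holds its last target.

### The job

Wind the ratchet press forward, its pawl clicking over the wheel, until the brass bush bottoms in its bore and you feel the ram go solid; hold it there for about half a second at about 16 N of ram force, well under 26 N. Then throw the red pawl right over so that it stays off the wheel, and wind the knob back until the orange ram nose stands about 12 mm or more clear of the bush. Never force the wheel backwards against the pawl, leave the things around the press alone, and let go at the end.

Things in the scene. Friction and masses are not known exactly. Their poses are not given: they have to be found in the camera images.
- fixture: Bench-top ratchet press, bolted down: dark steel base plate 210 x 310 x 12 mm, green gearbox. Origin on the bench under the vertical axis of the wheel and knob; z up; y is the direction in which the ram presses. In this frame the base plate spans x -93 to 117, y -95 to 215 mm; green gearbox 100 x 120 mm, top at z 46; the aluminium housing with the bore spans x -38 to 38, y 130 to 202, z 12 to 72 mm.
- knob_grip (a point): Middle of the knob's black grip bar (80 long x 16 wide x 32 mm high, z 105 to 137 mm above the bench), on the wheel axis. Its x axis runs along the bar. Only a 26 mm thick stem is below the bar; the ratchet wheel (112 mm across, 12 saw teeth on its upper face, their crests at z 66 mm) turns with it, lower down.
- knob (a joint): Angle of knob and wheel (rad), 0 to 4.2, grows clockwise seen from above, which drives the ram forward by 10 mm per rad; starts at 0.6 to 1.0. One tooth is 0.52 rad. The ratchet lets it turn clockwise only while the pawl is on the wheel. Turning it free takes 0.02 N m of friction (at a standstill it may act either way); each 10 N of ram force adds 0.10 N m, pushing back counter-clockwise.
- pawl (a joint): Angle of the red gravity pawl (rad): about -0.1 to 0.15 while it rides in or over the teeth, grows as it is lifted; past about 1.7 it falls over by its own weight to its stop at 2.3 and stays there, off the wheel. It weighs 70 g.
- pawl_ball (a point): Centre of the red ball (20 mm diameter) at the end of the pawl's side rod, about 97 mm from the wheel axis, 80 mm above the bench when the pawl is on the wheel: hold it here. It swings on a circle of 50 mm radius about the axis of pawl_pivot; when thrown over it stands about 115 mm above the bench.
- pawl_pivot (a point): Pivot of the pawl, 78 mm above the bench on a green post (22 x 18 mm, top at 88 mm); the pivot axis is the fixture's x axis. The ball lies 50 mm from it towards the fixture's -y (and 50 mm to +x); lifting carries the ball up and over towards +y.
- nose: Orange sprung nose of the ram, 17 mm diameter, 32 mm above the bench; origin at its tip, which points to the fixture's +y. Behind it is a spring of 3.5 N per mm, so 1 rad of knob adds about 35 N once the bush is solid.
- bush: Plain brass bush, 24 mm diameter, axis along the fixture's y; origin at the centre of the face that the nose pushes. It stands out of the aluminium housing and slides in with 4 N. It bottoms on a hidden shoulder after a slide of 3 to 19 mm; the depth differs from part to part and cannot be seen, and the bush stays proud of the housing by 5 to 17 mm.
- glue: Red bottle with white cap, 36 mm diameter, 110 mm high, loose bystander; origin under its centre.
- fitting: Turned steel fitting standing upright, 40 mm diameter, 90 mm high, loose bystander; origin under its centre.
- tray: Empty blue tray 100 x 140 x 55 mm, loose bystander; origin under its centre.
- driver: Screwdriver lying on the bench, loose bystander.

How it is judged:
On the way, in this order (a step that is already met when the one before it is completed fails the run):
1. the nose presses the bottomed bush with 10 N or more for 0.2 s, pawl on the wheel (contact force between nose and bush above 10 N and value of joint pawl below 0.3 rad), for 0.2 s.
2. the pawl is thrown over and off the wheel (value of joint pawl above 1.8 rad), for 0.2 s.
3. the ram nose is wound back clear of the bush (distance between nose and bush above 0.01 m and value of joint pawl above 1.8 rad), for 0.2 s.
At the end, for the whole second after the job is handed in: The bush is home (its face more than 112 mm along the fixture's y), the pawl lies thrown over (above 1.8 rad), the nose stands at least 10 mm clear of the bush and is at rest (all of step 3 and y of bush in the frame of fixture above 0.112 m and linear speed of nose below 0.005 m/s); the robot touches nothing.
It fails at once if the ram presses the bush with more than 26 N (contact force between nose and bush above 26 N).
It fails at once if the wheel is forced backwards against the pawl (more than 20 N between them) (contact force between pawl and knob above 20 N).
It fails at once if a bystander is moved by more than 30 mm (distance of any of glue, fitting, tray, driver from where it was at the start of the episode above 0.03 m).
It also fails if it takes over 72 s, if anything falls off the work surface, if the arm or the gripper's body presses on something with over 40 N, if the wrist force passes 120 N, or if a joint passes its speed limit or range.

## Working session

There is one attempt and no reset: what is moved stays moved. The work goes in short steps, Python scripts to look and compute and a tool call to move; the robot and the scene stay as the last step left them, time stands still between calls to the robot, and variables do not carry over. Pictures are saved under pics/ and viewed, and the job is handed in when it is done.

Besides the shell and the picture viewer there is one more tool, called by a JSON object that holds its "name" and its "arguments". arm_command: Moves the arm, as the interface text tells. Its arguments: {"type":"object","properties":{"moves":{"type":"array","items":{"type":"number"}}},"required":["moves"]}

```bash
ls; mkdir -p pics
python3 - <<'E'
from cell import r
import cv2
print(r.get_state())
for n in("scene","top"):
    c=r.capture(n); cv2.imwrite(f"pics/{n}0.png",c["color"][:,:,::-1]); print(n,c["intrinsics"],c["k1"],c["eye"],c["attitude"])
E
```

```text
pics
{'time_s': 0.0, 'q': array([ 1.56362926e+00,  3.85549571e-01,  6.62258633e-03, -5.09646718e-04,
       -1.19400703e+00, -2.58587387e-01]), 'qvel': array([-0.00087269,  0.00063253, -0.00135909, -0.00058402,  0.00156982,
       -0.00181597]), 'tau': array([-7.90100403e-04, -3.90666246e+01,  1.87406605e+01,  4.21996638e+00,
        1.09758569e-02, -1.92239481e-04]), 'tool_pos': array([0.16401099, 0.60262322, 0.29116081]), 'orientation': array([ 0.09297715, -0.70079287,  0.09451879,  0.70093566]), 'force': array([ 0.81030492, -0.03781112,  0.53504719]), 'wrist_torque': array([-0.00938351,  0.03296878,  0.0050084 ]), 'finger_gap': 0.08710160810245537}
scene [[467.74504992   0.         278.44476746]
 [  0.         467.74504992 199.80355477]
 [  0.           0.           1.        ]] -0.1591231228272274 [1.05673638 0.43270844 1.24650644] [0.39551513 0.10294466 0.23130339 0.88287537]
top [[415.87305722   0.         280.28922263]
 [  0.         415.87305722 210.11415611]
 [  0.           0.           1.        ]] 0.04458266073773484 [ 0.45514043 -0.01103764  1.09850822] [-0.69882485 -0.03648581  0.0323099   0.71363064]
```

View pics/scene0.png

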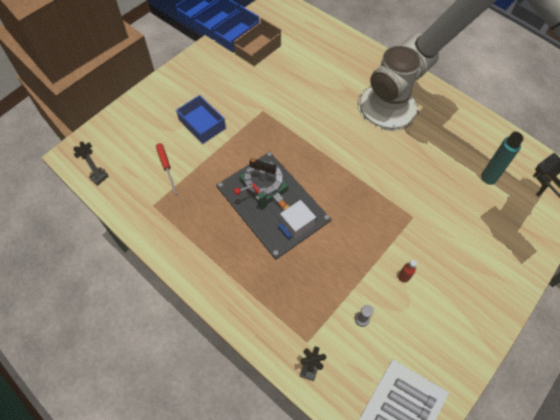

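View pics/top0.png

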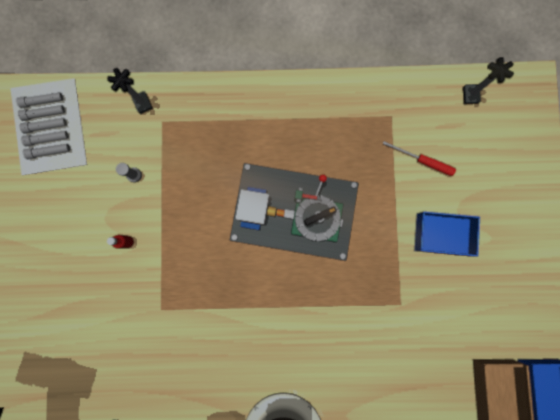

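Run:
```python
import cv2
a=cv2.imread("pics/top0.png")[155:270,225:365]; cv2.imwrite("pics/topc.png",cv2.resize(a,None,fx=5.5,fy=5.2,interpolation=cv2.INTER_CUBIC) if 0 else cv2.resize(a,None,fx=5,fy=5,interpolation=cv2.INTER_CUBIC))
a=cv2.imread("pics/scene0.png")[145:262,210:336]; cv2.imwrite("pics/scenec.png",cv2.resize(a,None,fx=5,fy=5,interpolation=cv2.INTER_CUBIC))
```

```text
(no output)
```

View pics/topc.png

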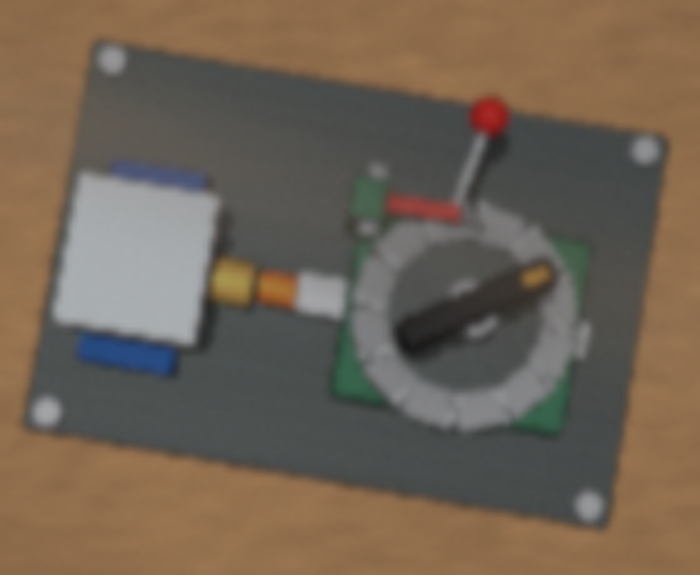

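View pics/scenec.png

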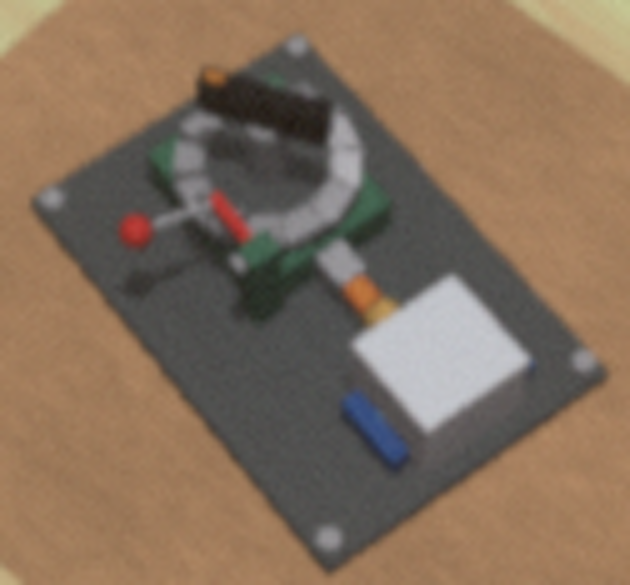

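```bash
cat > h.py <<'E'
import numpy as np, cv2
from scipy.spatial.transform import Rotation as R
from scipy.optimize import least_squares
CAM={"scene":(467.745,278.445,199.8036,-0.159123,[1.05673638,0.43270844,1.24650644],[0.39551513,0.10294466,0.23130339,0.88287537]),
"top":(415.873,280.289,210.114,0.0445827,[0.45514043,-0.01103764,1.09850822],[-0.69882485,-0.03648581,0.0323099,0.71363064])}
def proj(n,P):
    f,cx,cy,k,e,a=CAM[n]; Q=R.from_quat(a,scalar_first=True).inv().apply(np.atleast_2d(P)-e)
    s=np.c_[Q[:,0]/-Q[:,2],-Q[:,1]/-Q[:,2]]; d=1+k*(s**2).sum(1,keepdims=True)
    return s*d*f+[cx,cy]
def ray(n,uv,z):
    f,cx,cy,k,e,a=CAM[n]; d=(np.array(uv,float)-[cx,cy])/f; s=d.copy()
    for _ in range(20): s=d/(1+k*(s@s))
    v=R.from_quat(a,scalar_first=True).apply([s[0],-s[1],-1]); e=np.array(e)
    return e+v*(z-e[2])/v[2]
OFF={"top":(225,155),"scene":(210,145)}
def full(n,c): return (np.array(c,float)+.5)/5-.5+OFF[n]
def fix(p,P):  # p=[x,y,yaw]
    return R.from_euler('z',p[2]).apply(np.atleast_2d(P))+[p[0],p[1],0]
E
python3 - <<'E'
from h import *
C=np.array([[117,215,12],[117,-95,12],[-93,-95,12],[-93,215,12]])/1000
T=[[95,40],[667,135],[608,527],[25,430]]
S=[[330,572],[33,205],[300,35],[607,375]]
for use in (["top"],["scene"],["top","scene"]):
    m={"top":T,"scene":S}
    res=lambda p:np.concatenate([(proj(n,fix(p,C))-full(n,m[n])).ravel() for n in use])
    s=least_squares(res,[.4,0,1.5]); print(use,s.x,np.round(s.fun,2))
p=s.x
for n,g,b in(("top",(475,308),(490,117)),("scene",(268,95),(136,230))):
    print(n,"grip",ray(n,full(n,g),.137 if n=="top" else .13),"ball",ray(n,full(n,b),.08))
print("pred grip",fix(p,[0,0,.137]))
inv=lambda P:R.from_euler('z',-p[2]).apply(np.array(P)-[p[0],p[1],0])
print("bar ends fix",inv(ray("top",full("top",(403,342)),.137)),inv(ray("top",full("top",(548,270)),.137)),
 "ball",inv(ray("top",full("top",(490,117)),.08)),"nosetip",inv(ray("top",full("top",(258,286)),.032)), "bushface",inv(ray("top",full("top",(254,284)),.04)))
E
```

```text
['top'] [ 0.53579692 -0.09882559 -0.18672771] [-0.64 -0.23  0.72 -0.29  0.55  0.46 -0.65 -0.  ]
['scene'] [ 0.53472418 -0.09568114 -0.19312598] [-0.11  0.65 -1.04 -0.6   0.03 -0.38  1.08  0.02]
['top', 'scene'] [ 0.53529725 -0.09755486 -0.18920169] [-0.98 -0.21  0.34  0.01 -0.04  0.74 -1.18 -0.02 -0.4   0.34 -1.61 -0.66
 -0.68 -0.61  0.6  -0.47]
top grip [ 0.53296935 -0.09710735  0.137     ] ball [ 0.632285   -0.11242737  0.08      ]
scene grip [ 0.52990226 -0.09793837  0.13      ] ball [ 0.62616007 -0.1152366   0.08      ]
pred grip [[ 0.53529725 -0.09755486  0.137     ]]
bar ends fix [-0.02353209  0.03031681  0.137     ] [ 0.02075669 -0.03053354  0.137     ] ball [0.09805412 0.00363386 0.08      ] nosetip [0.00029156 0.10428278 0.032     ] bushface [0.00024734 0.10621503 0.04      ]
```

Run:
```python
from h import *
q=[0.09297715, -0.70079287,  0.09451879,  0.70093566]
M=R.from_quat(q,scalar_first=True).as_matrix(); print(M.round(3))
p=[.5345,-.0973,-.189]
ang=np.arctan2(-.0305-.0303,.0208+.0235)+p[2]; print("bar yaw",ang, "yaw tool y",np.arctan2(M[1,1],M[0,1]))
d=np.array([p[0],p[1],.30])-[0.16401099, 0.60262322, 0.29116081]
print("shift in tool",M.T@d)
```

```text
[[-0.    -0.263 -0.965]
 [-0.002 -0.965  0.263]
 [-1.     0.002 -0.   ]]
bar yaw -1.1301204471739372 yaw tool y -1.836738895492999
shift in tool [-0.00752665  0.57796403 -0.54141821]
```

{"name": "arm_command", "arguments": {"moves": [0,0.578,-0.541,0.864,0,0,100,0,0.578,-0.541,0.864,0,0,100,0,0.578,-0.541,0.864,0,0,100,0,0.578,-0.541,0.864,0,0,100,0,0.578,-0.541,0.864,0,0,100]}}

```text
time_s: 0.6
tool_pos: [0.2814, 0.3799, 0.2919]
orientation: [-0.345, 0.617, -0.346, -0.617]
force: [0.3, -0.3, 0.2]
finger_gap: 0.0873
```

```bash
cat >> h.py <<'E'
def to(pos,yaw,st=None):
    """shift+rotvec for tool-down pose with tool-y at world yaw"""
    from cell import r
    st=st or r.get_state(); M=R.from_quat(st["orientation"],scalar_first=True)
    ex=np.array([0,0,-1.]);ey=np.array([np.cos(yaw),np.sin(yaw),0]);T=R.from_matrix(np.c_[ex,ey,np.cross(ex,ey)])
    print("t",round(st["time_s"],2),"q",st["q"].round(3),"pos",st["tool_pos"].round(4),"F",st["force"].round(1),"T",st["wrist_torque"].round(3),"gap",round(st["finger_gap"],4))
    print("shift",M.inv().apply(np.array(pos)-st["tool_pos"]).round(4),"turn",(M.inv()*T).as_rotvec().round(4))
E
python3 -c "
from h import *
to([.534,-.097,.30],-2.70)"
```

```text
t 0.6 q [ 1.278  0.124 -0.35  -0.    -1.098 -0.729] pos [0.2814 0.3799 0.2919] F [ 0.3 -0.3  0.2] T [ 0.085 -0.147 -0.017] gap 0.0873
shift [-0.0079  0.0336 -0.5386] turn [ 0.1078 -0.0004 -0.0005]
```

{"name": "arm_command", "arguments": {"moves": [-0.008,0.034,-0.539,0.108,0,0,100,-0.008,0.034,-0.539,0.108,0,0,100,-0.008,0.034,-0.539,0.108,0,0,100,-0.008,0.034,-0.539,0.108,0,0,100,-0.008,0.034,-0.539,0.108,0,0,100]}}

```text
time_s: 1.1
tool_pos: [0.3993, 0.1597, 0.296]
orientation: [0.377, -0.598, 0.376, 0.599]
force: [1.0, 0.7, -0.3]
finger_gap: 0.0867
```

{"name": "arm_command", "arguments": {"moves": [0,0,-0.28,0,0,0,100,0,0,-0.28,0,0,0,100,0,0,-0.28,0,0,0,100,0,0,-0.28,0,0,0,100,0,0,-0.28,0,0,0,100]}}

```text
time_s: 1.6
tool_pos: [0.5075, -0.0658, 0.2958]
orientation: [0.377, -0.598, 0.377, 0.598]
force: [1.0, 1.7, -0.6]
finger_gap: 0.0872
```

```bash
python3 -c "
from h import *
to([.534,-.097,.30],-2.70)"
```

```text
t 1.6 q [ 0.188  0.189 -0.259 -0.    -1.123  0.258] pos [ 0.5075 -0.0658  0.2958] F [ 1.   1.7 -0.6] T [ 0.134 -0.144  0.034] gap 0.0872
shift [-0.0042 -0.0104 -0.0396] turn [ 0.0052  0.0003 -0.0002]
```

{"name": "arm_command", "arguments": {"moves": [0,0,-0.02,0,0,0,100,0,0,-0.02,0,0,0,100,0,0,-0.02,0,0,0,100]}}

```text
time_s: 1.9
tool_pos: [0.5154, -0.0819, 0.2953]
orientation: [0.377, -0.598, 0.377, 0.599]
force: [0.5, 1.2, -0.0]
finger_gap: 0.0871
```

Run:
```python
from h import *
from cell import r
to([.534,-.097,.22],-2.70)
for n in("scene","top"):
    c=r.capture(n)["color"][:,:,::-1]; x,y=OFF[n]; a=c[y-15:y+125,x-20:x+140]
    cv2.imwrite(f"pics/{n}1.png",cv2.resize(a,None,fx=4,fy=4,interpolation=cv2.INTER_CUBIC))
```

```text
t 1.9 q [ 1.530e-01  2.080e-01 -2.370e-01 -1.000e-03 -1.128e+00  2.930e-01] pos [ 0.5154 -0.0819  0.2953] F [ 0.5  1.2 -0. ] T [-0.019 -0.035 -0.002] gap 0.0871
shift [ 0.0753 -0.0103 -0.0217] turn [ 0.0041  0.0009 -0.0012]
```

View pics/scene1.png

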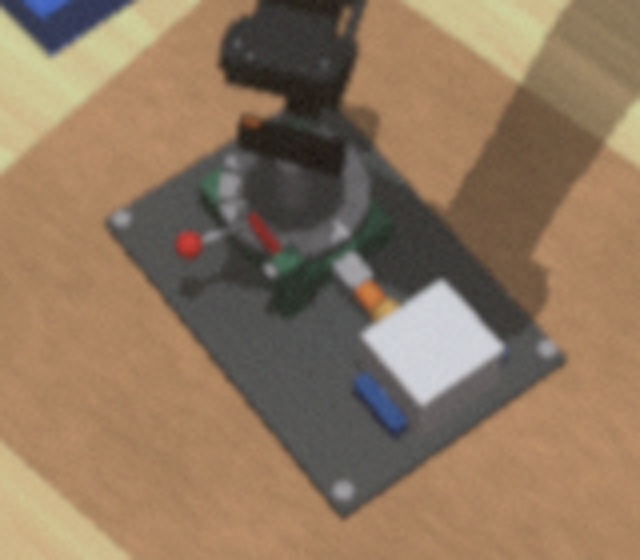

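{"name": "arm_command", "arguments": {"moves": [0.04,-0.01,-0.022,0.004,0.001,-0.001,100,0.075,-0.01,-0.022,0.004,0.001,-0.001,100,0.075,-0.01,-0.022,0.004,0.001,-0.001,100,0.075,-0.01,-0.022,0.004,0.001,-0.001,100]}}

```text
time_s: 2.4
tool_pos: [0.5344, -0.0964, 0.2217]
orientation: [-0.377, 0.599, -0.377, -0.597]
force: [0.9, 0.2, 1.8]
finger_gap: 0.0872
```

Run:
```python
from h import *
from cell import r
to([.534,-.0973,.172],-2.70)
for n in("scene","top"):
    c=r.capture(n)["color"][:,:,::-1]; x,y=OFF[n]; a=c[y-15:y+125,x-20:x+140]
    cv2.imwrite(f"pics/{n}2.png",cv2.resize(a,None,fx=4,fy=4,interpolation=cv2.INTER_CUBIC))
```

```text
t 2.4 q [ 0.121  0.309 -0.297  0.002 -0.963  0.323] pos [ 0.5344 -0.0964  0.2217] F [0.9 0.2 1.8] T [ 0.074 -0.061 -0.03 ] gap 0.0872
shift [ 0.0497  0.0008 -0.0005] turn [ 0.0036 -0.0016  0.0005]
```

View pics/scene2.png

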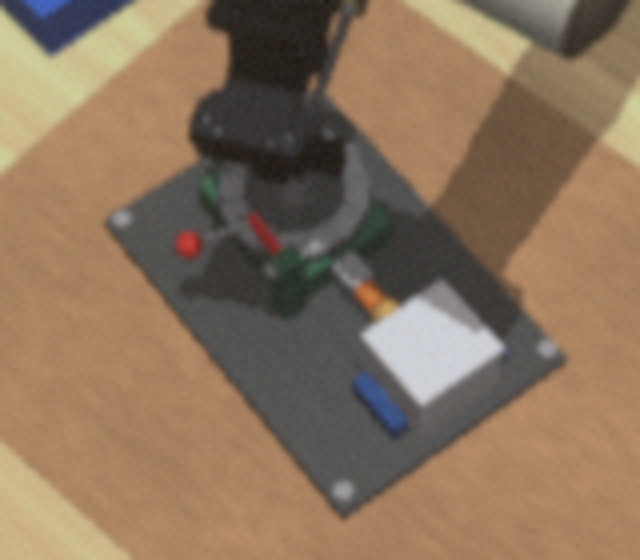

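View pics/top2.png

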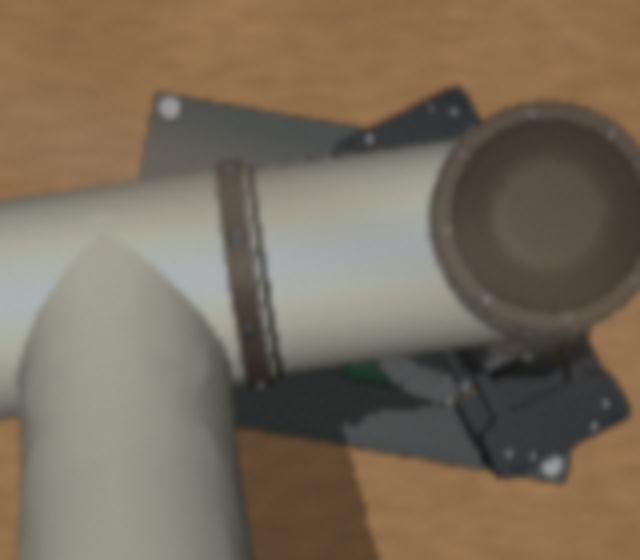

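{"name": "arm_command", "arguments": {"moves": [0.025,0.001,0,0.003,0,0,100,0.05,0.001,-0.001,0.003,0,0,100,0.05,0.001,-0.001,0.003,0,0,100]}}

```text
time_s: 2.8
tool_pos: [0.5329, -0.0983, 0.1701]
orientation: [0.378, -0.597, 0.379, 0.598]
force: [-0.4, -0.1, -0.8]
finger_gap: 0.0868
```

{"name": "arm_command", "arguments": {"moves": [0,0,0,0,0,0,40,0,0,0,0,0,0,30,0,0,0,0,0,0,24,0,0,0,0,0,0,20]}}

```text
time_s: 3.2
tool_pos: [0.5344, -0.0986, 0.1721]
orientation: [-0.379, 0.598, -0.378, -0.596]
force: [0.3, -0.3, 0.9]
finger_gap: 0.0627
```

```bash
python3 -c "
from h import *
to([.534,-.0973,.172],-2.70)"
```

```text
t 3.2 q [ 0.116  0.366 -0.357  0.001 -0.844  0.323] pos [ 0.5344 -0.0986  0.1721] F [ 0.3 -0.3  0.9] T [ 0.047 -0.021  0.023] gap 0.0627
shift [ 0.0001 -0.0002  0.0013] turn [-0.0015 -0.0018  0.003 ]
```

Fingers are slow; keep closing.

{"name": "arm_command", "arguments": {"moves": [0,0,0.001,0,0,0,10,0,0,0.001,0,0,0,10,0,0,0.001,0,0,0,10,0,0,0.001,0,0,0,10,0,0,0.001,0,0,0,10]}}

```text
time_s: 3.7
tool_pos: [0.5341, -0.0975, 0.1709]
orientation: [-0.379, 0.598, -0.378, -0.596]
force: [1.9, 0.6, -1.7]
finger_gap: 0.0241
```

{"name": "arm_command", "arguments": {"moves": [0,0,0,0,0,0,10,0,0,0,0,0,0,10,0,0,0,0,0,0,10]}}

```text
time_s: 4.0
tool_pos: [0.5341, -0.0975, 0.171]
orientation: [-0.379, 0.598, -0.378, -0.596]
force: [2.8, 1.1, -2.7]
finger_gap: 0.0245
```

```bash
python3 -c "
from h import *
to([.534,-.0973,.172],-2.70)"
```

```text
t 4.0 q [ 0.118  0.367 -0.359  0.001 -0.842  0.321] pos [ 0.5341 -0.0975  0.171 ] F [ 2.8  1.1 -2.7] T [ 0.619 -0.863  0.086] gap 0.0245
shift [-0.001  -0.      0.0002] turn [-0.0014 -0.0013  0.0024]
```

Run:
```python
from h import *
from cell import r
for n in("scene","top"):
    c=r.capture(n)["color"][:,:,::-1]; x,y=OFF[n]; a=c[y-15:y+85,x:x+120]
    cv2.imwrite(f"pics/{n}3.png",cv2.resize(a,None,fx=6,fy=6,interpolation=cv2.INTER_CUBIC))
s=r.get_state(); print(s["finger_gap"],s["force"],s["wrist_torque"])
```

```text
0.024561866099416765 [ 2.64776177  1.77192521 -2.59468741] [ 0.66379629 -0.95264761  0.0074838 ]
```

View pics/scene3.png

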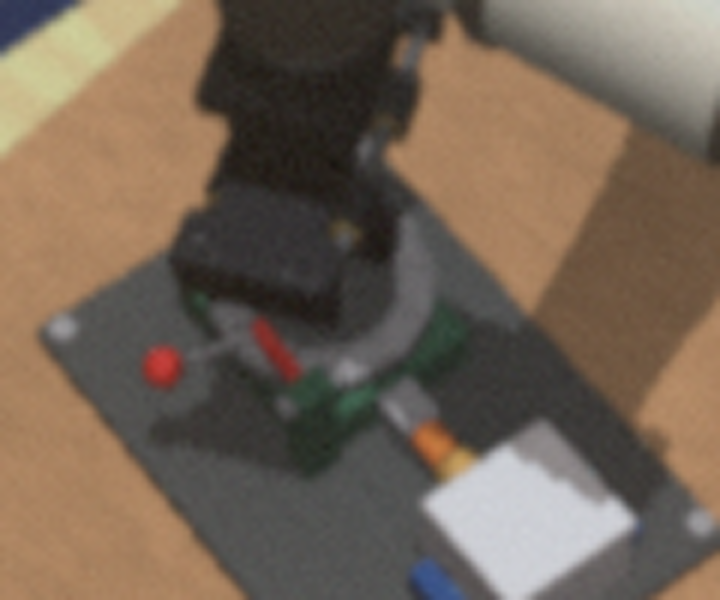

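View pics/top3.png

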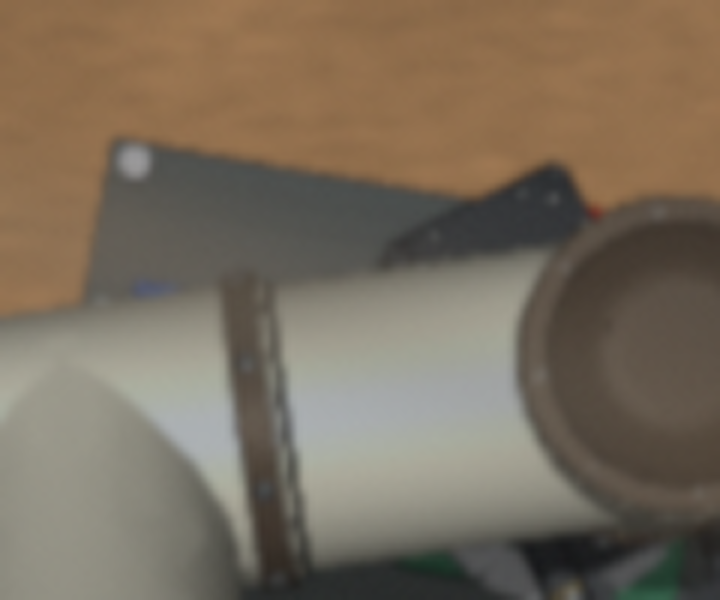

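{"name": "arm_command", "arguments": {"moves": [0,0,0,0,0,0,45,0,0,0,0,0,0,45,0,0,0,0,0,0,45,-0.009,0,0,0,0,0,45,-0.009,0,0,0,0,0,45]}}

```text
time_s: 4.6
tool_pos: [0.5341, -0.0979, 0.1814]
orientation: [-0.379, 0.598, -0.378, -0.596]
force: [0.4, -0.7, 0.2]
finger_gap: 0.0388
```

```bash
python3 -c "
from h import *
to([.534,-.0973,.181],-2.70)"
```

```text
t 4.6 q [ 0.118  0.354 -0.348  0.002 -0.865  0.321] pos [ 0.5341 -0.0979  0.1814] F [ 0.4 -0.7  0.2] T [ 0.086 -0.084 -0.013] gap 0.0388
shift [ 0.0004 -0.0002  0.0006] turn [-0.0013 -0.0023  0.0029]
```

{"name": "arm_command", "arguments": {"moves": [0,0,0,0,0,0,5,0,0,0,0,0,0,5,0,0,0,0,0,0,5,0,0,0,0,0,0,5]}}

```text
time_s: 5.0
tool_pos: [0.5341, -0.0974, 0.1798]
orientation: [-0.38, 0.598, -0.378, -0.596]
force: [0.5, 1.5, 1.3]
finger_gap: 0.0157
```

```bash
python3 -c "
from h import *
to([.534,-.0973,.181],-2.70)"
```

```text
t 5.0 q [ 0.119  0.356 -0.349  0.    -0.862  0.321] pos [ 0.5341 -0.0974  0.1798] F [0.5 1.5 1.3] T [0.593 0.216 0.218] gap 0.0157
shift [-0.0012  0.      0.0001] turn [-0.0017 -0.0011  0.0029]
```

{"name": "arm_command", "arguments": {"moves": [0,0,0,0,0,0,5,0,0,0,0,0,0,5]}}

```text
time_s: 5.2
tool_pos: [0.5341, -0.0974, 0.1799]
orientation: [-0.379, 0.598, -0.378, -0.596]
force: [3.5, 3.0, -2.0]
finger_gap: 0.0156
```

```bash
python3 -c "
from h import *
to([.534,-.0973,.181],-2.70)
from cell import r
for i in range(6):
  c=r.capture('scene'); s=r.get_state(); print(s['wrist_torque'].round(3),s['force'].round(1),s['tau'][5].round(3))
c=c['color'][:,:,::-1]; x,y=OFF['scene']; cv2.imwrite('pics/s4.png',cv2.resize(c[y-15:y+85,x:x+120],None,fx=6,fy=6,interpolation=cv2.INTER_CUBIC))
"
```

```text
t 5.2 q [ 0.119  0.356 -0.349  0.001 -0.863  0.321] pos [ 0.5341 -0.0974  0.1799] F [ 3.5  3.  -2. ] T [ 0.652 -0.625 -0.017] gap 0.0156
shift [-0.0011  0.      0.0001] turn [-0.0013 -0.0012  0.0023]
[ 0.719 -0.722 -0.035] [ 2.6  1.7 -2.7] 0.013
[ 0.808 -0.816 -0.025] [ 3.5  2.1 -2.3] 0.013
[ 0.802 -0.885 -0.038] [ 3.4  3.7 -3. ] 0.012
[ 0.896 -0.943 -0.012] [ 3.   3.3 -3.3] 0.011
[ 0.982 -0.965 -0.003] [ 3.9  3.8 -2.6] 0.011
[ 1.067 -1.078  0.031] [ 3.8  4.3 -3.6] 0.01
```

View pics/s4.png

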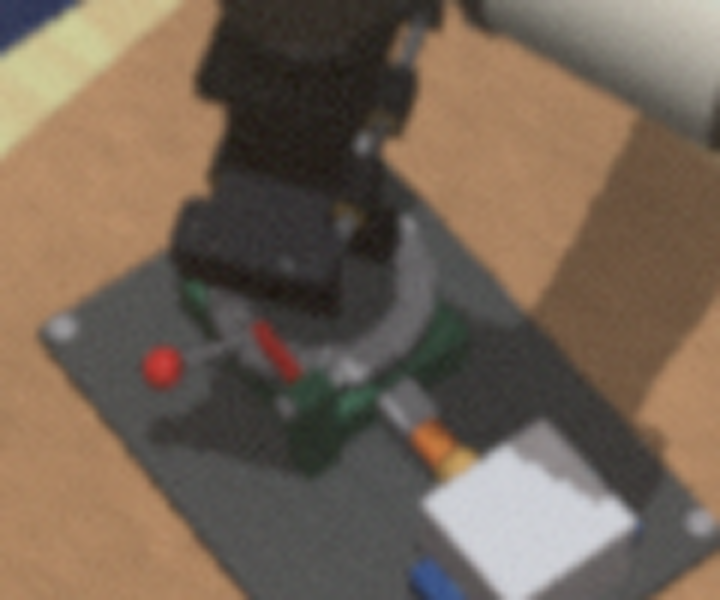

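{"name": "arm_command", "arguments": {"moves": [0.001,0,0,0,-0.001,-0.004,5,0.001,0,0,0,-0.001,-0.004,5]}}

```text
time_s: 5.7
tool_pos: [0.5339, -0.0975, 0.1798]
orientation: [-0.38, 0.598, -0.377, -0.596]
force: [2.0, 5.1, 2.8]
finger_gap: 0.016
```

```bash
python3 -c "
from h import *
to([.534,-.0973,.181],-2.70)
from cell import r
for i in range(6):
  c=r.capture('scene'); s=r.get_state(); print(s['wrist_torque'].round(3),s['force'].round(1),s['tau'][5].round(3))
"
```

```text
t 5.7 q [ 0.118  0.355 -0.35  -0.002 -0.859  0.324] pos [ 0.5339 -0.0975  0.1798] F [2.  5.1 2.8] T [ 1.297 -0.336 -0.019] gap 0.016
shift [-0.0012 -0.0002  0.0002] turn [-0.001  -0.0005  0.0061]
[ 1.2   -0.299  0.002] [2.4 4.4 3. ] 0.003
[ 1.272 -0.254 -0.013] [2.8 5.  3.7] 0.001
[ 1.252 -0.317 -0.046] [2.1 4.7 3.8] 0.001
[ 1.267 -0.319 -0.01 ] [1.7 5.6 3.6] 0.001
[ 1.258 -0.293 -0.059] [2.1 4.4 2.7] 0.001
[ 1.205 -0.303 -0.018] [2.1 5.2 2.9] 0.001
```

{"name": "arm_command", "arguments": {"moves": [0,0,0,0.05,0,0,5,0,0,0,0.1,0,0,5,0,0,0,0.15,0,0,5,0,0,0,0.2,0,0,5]}}

```text
time_s: 6.4
tool_pos: [0.534, -0.0975, 0.1798]
orientation: [-0.439, 0.557, -0.435, -0.555]
force: [2.4, 5.3, 3.6]
finger_gap: 0.0159
```

```bash
cat > st.py <<'E'
from h import *
from cell import r
import sys
for i in range(int(sys.argv[1]) if len(sys.argv)>1 else 3):
  s=r.get_state(); M=R.from_quat(s["orientation"],scalar_first=True).as_matrix(); T=s["wrist_torque"]
  print(round(s["time_s"],2),"yaw",np.arctan2(M[1,1],M[0,1]).round(4),"T",T.round(3),"alongx",-(M[:,0]@T).round(3),"F",s["force"].round(1),"tau6",s["tau"][5].round(3),"pos",s["tool_pos"].round(4),"gap",s["finger_gap"].round(4),"q6",s["q"][5].round(3))
  c=r.capture('scene')
if len(sys.argv)>2:
  c=c['color'][:,:,::-1]; x,y=OFF['scene']; cv2.imwrite(sys.argv[2],cv2.resize(c[y-15:y+85,x:x+120],None,fx=6,fy=6,interpolation=cv2.INTER_CUBIC))
E
python3 st.py
```

```text
Traceback (most recent call last):
  File "st.py", line 6, in <module>
    print(round(s["time_s"],2),"yaw",np.arctan2(M[1,1],M[0,1]).round(4),"T",T.round(3),"alongx",-(M[:,0]@T).round(3),"F",s["force"].round(1),"tau6",s["tau"][5].round(3),"pos",s["tool_pos"].round(4),"gap",s["finger_gap"].round(4),"q6",s["q"][5].round(3))
                                                                                                                                                                                                            ^^^^^^^^^^^^^^^^^^^^^
AttributeError: 'float' object has no attribute 'round'
```

```bash
sed -i 's/s\["finger_gap"\].round(4)/round(s["finger_gap"],4)/' st.py; python3 st.py 3 pics/s5.png
```

```text
6.4 yaw -2.9029 T [ 1.318 -0.252  0.076] alongx 0.069 F [2.4 5.3 3.6] tau6 0.257 pos [ 0.534  -0.0975  0.1798] gap 0.0159 q6 0.122
6.45 yaw -2.9047 T [ 1.3   -0.35  -0.033] alongx -0.04 F [2.2 5.7 3.1] tau6 -0.076 pos [ 0.534  -0.0975  0.1798] gap 0.016 q6 0.121
6.5 yaw -2.9019 T [ 1.289 -0.349  0.   ] alongx -0.007 F [3.2 4.9 2.5] tau6 -0.127 pos [ 0.534  -0.0975  0.1798] gap 0.0156 q6 0.123
```

View pics/s5.png

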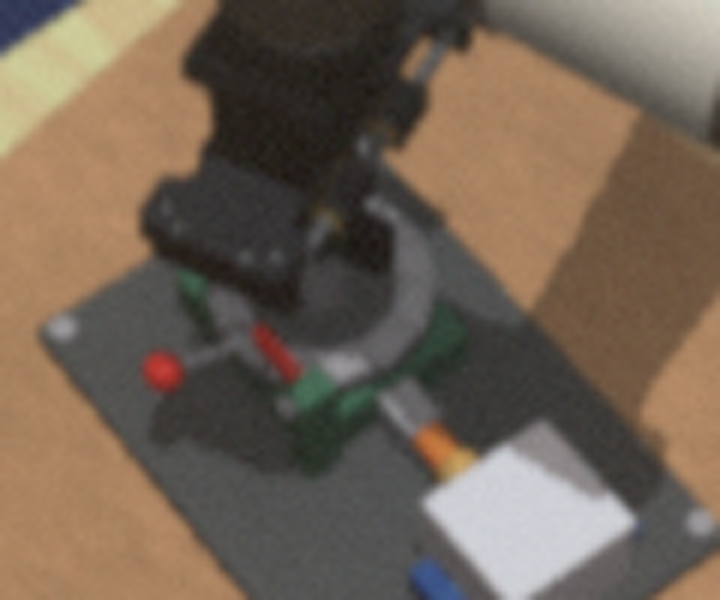

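{"name": "arm_command", "arguments": {"moves": [0,0,0,0.05,0,0,5,0,0,0,0.1,0,0,5,0,0,0,0.15,0,0,5,0,0,0,0.2,0,0,5]}}

```text
time_s: 6.95
tool_pos: [0.5341, -0.0974, 0.1798]
orientation: [-0.492, 0.511, -0.488, -0.509]
force: [2.6, 4.5, 2.9]
finger_gap: 0.0157
```

```bash
python3 st.py 4
```

```text
6.95 yaw -3.1027 T [ 1.326 -0.486  0.09 ] alongx 0.082 F [2.6 4.5 2.9] tau6 0.268 pos [ 0.5341 -0.0974  0.1798] gap 0.0157 q6 -0.078
7.0 yaw -3.1046 T [ 1.297 -0.419  0.017] alongx 0.01 F [1.8 4.4 3. ] tau6 -0.083 pos [ 0.5341 -0.0975  0.1798] gap 0.0158 q6 -0.079
7.05 yaw -3.1018 T [ 1.349 -0.408 -0.049] alongx -0.056 F [2.1 5.4 2.4] tau6 -0.134 pos [ 0.5342 -0.0974  0.1799] gap 0.0156 q6 -0.077
7.1 yaw -3.1012 T [ 1.297 -0.429 -0.037] alongx -0.045 F [3.  5.  2.5] tau6 -0.018 pos [ 0.5341 -0.0975  0.1798] gap 0.0158 q6 -0.076
```

{"name": "arm_command", "arguments": {"moves": [0,0,0,0.05,0,0,5,0,0,0,0.1,0,0,5,0,0,0,0.15,0,0,5,0,0,0,0.15,0,0,5]}}

```text
time_s: 7.55
tool_pos: [0.5343, -0.0974, 0.1798]
orientation: [0.529, -0.473, 0.524, 0.471]
force: [3.3, 4.8, 1.9]
finger_gap: 0.0161
```

```bash
python3 st.py 4 pics/s6.png
```

```text
7.55 yaw 3.0316 T [ 1.297 -0.565  0.093] alongx 0.085 F [3.3 4.8 1.9] tau6 -0.173 pos [ 0.5343 -0.0974  0.1798] gap 0.0161 q6 -0.226
7.6 yaw 3.0322 T [ 1.274 -0.551 -0.047] alongx -0.054 F [2.4 4.7 1.7] tau6 -0.059 pos [ 0.5342 -0.0974  0.1798] gap 0.0159 q6 -0.226
7.65 yaw 3.0324 T [ 1.302 -0.492  0.04 ] alongx 0.032 F [2.4 4.9 2.4] tau6 -0.031 pos [ 0.5343 -0.0974  0.1798] gap 0.0155 q6 -0.226
7.7 yaw 3.0324 T [ 1.33  -0.558 -0.028] alongx -0.035 F [3.2 4.3 2.7] tau6 -0.026 pos [ 0.5343 -0.0974  0.1798] gap 0.016 q6 -0.226
```

View pics/s6.png

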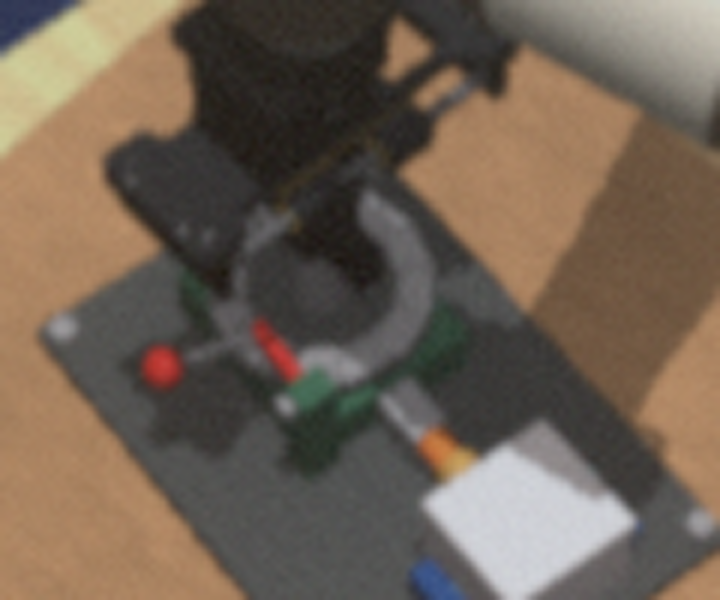

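{"name": "arm_command", "arguments": {"moves": [0,0,0,0.05,0,0,5,0,0,0,0.1,0,0,5,0,0,0,0.15,0,0,5,0,0,0,0.15,0,0,5,0,0,0,0.15,0,0,5]}}

```text
time_s: 8.25
tool_pos: [0.5344, -0.0975, 0.1798]
orientation: [0.563, -0.432, 0.558, 0.43]
force: [3.1, 4.5, 2.6]
finger_gap: 0.0157
```

```bash
python3 st.py 5
```

```text
8.25 yaw 2.8823 T [ 1.297 -0.567  0.035] alongx 0.027 F [3.1 4.5 2.6] tau6 -0.024 pos [ 0.5344 -0.0975  0.1798] gap 0.0157 q6 -0.376
8.3 yaw 2.8823 T [ 1.33  -0.659  0.032] alongx 0.024 F [2.6 5.1 3.2] tau6 -0.019 pos [ 0.5344 -0.0974  0.1798] gap 0.016 q6 -0.376
8.35 yaw 2.8824 T [ 1.291 -0.617  0.023] alongx 0.015 F [3.7 4.9 1.7] tau6 -0.019 pos [ 0.5344 -0.0975  0.1798] gap 0.0159 q6 -0.376
8.4 yaw 2.8823 T [ 1.269 -0.584  0.057] alongx 0.05 F [2.5 4.8 2.3] tau6 -0.019 pos [ 0.5343 -0.0975  0.1798] gap 0.0159 q6 -0.376
8.45 yaw 2.8823 T [ 1.306 -0.556  0.027] alongx 0.019 F [3.4 4.3 2.5] tau6 -0.019 pos [ 0.5344 -0.0974  0.1798] gap 0.016 q6 -0.376
```

{"name": "arm_command", "arguments": {"moves": [0,0,0,0.05,0,0,5,0,0,0,0.1,0,0,5,0,0,0,0.15,0,0,5,0,0,0,0.15,0,0,5,0,0,0,0.15,0,0,5]}}

```text
time_s: 9.0
tool_pos: [0.5345, -0.0975, 0.1798]
orientation: [0.594, -0.389, 0.589, 0.387]
force: [3.1, 3.7, 1.5]
finger_gap: 0.0159
```

```bash
python3 st.py 5 pics/s7.png
```

```text
9.0 yaw 2.7322 T [ 1.258 -0.712  0.068] alongx 0.061 F [3.1 3.7 1.5] tau6 -0.018 pos [ 0.5345 -0.0975  0.1798] gap 0.0159 q6 -0.526
9.05 yaw 2.7323 T [ 1.279 -0.713  0.053] alongx 0.046 F [3.  2.7 2.1] tau6 -0.013 pos [ 0.5345 -0.0975  0.1798] gap 0.0159 q6 -0.526
9.1 yaw 2.7323 T [ 1.265 -0.676  0.016] alongx 0.008 F [4.3 4.8 1.6] tau6 -0.012 pos [ 0.5345 -0.0975  0.1798] gap 0.0154 q6 -0.526
9.15 yaw 2.7323 T [ 1.241 -0.659  0.052] alongx 0.045 F [3.8 4.4 1.8] tau6 -0.012 pos [ 0.5345 -0.0975  0.1799] gap 0.0159 q6 -0.526
9.2 yaw 2.7323 T [ 1.246 -0.74   0.019] alongx 0.012 F [3.2 4.5 1.4] tau6 -0.012 pos [ 0.5345 -0.0975  0.1799] gap 0.0159 q6 -0.526
```

View pics/s7.png

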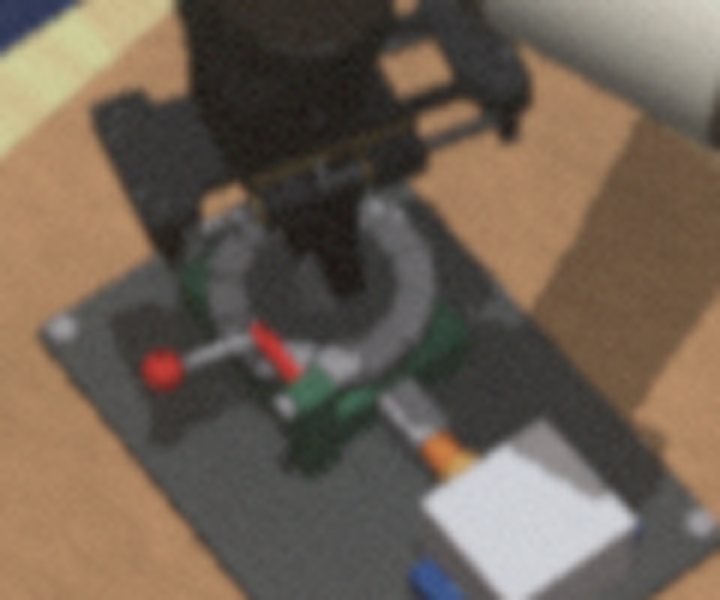

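{"name": "arm_command", "arguments": {"moves": [0,0,0,0.05,0,0,5,0,0,0,0.1,0,0,5,0,0,0,0.15,0,0,5,0,0,0,0.15,0,0,5,0,0,0,0.15,0,0,5]}}

```text
time_s: 9.75
tool_pos: [0.5345, -0.0976, 0.1799]
orientation: [0.621, -0.343, 0.616, 0.342]
force: [4.5, 3.7, 1.8]
finger_gap: 0.0158
```

```bash
python3 st.py 5
```

```text
9.75 yaw 2.5822 T [ 1.154 -0.79  -0.006] alongx -0.013 F [4.5 3.7 1.8] tau6 -0.017 pos [ 0.5345 -0.0976  0.1799] gap 0.0158 q6 -0.676
9.8 yaw 2.5823 T [ 1.184 -0.83   0.018] alongx 0.011 F [4.1 3.8 1.7] tau6 -0.012 pos [ 0.5345 -0.0975  0.1798] gap 0.0157 q6 -0.676
9.85 yaw 2.5823 T [ 1.146 -0.79   0.044] alongx 0.038 F [4.8 4.3 1.6] tau6 -0.011 pos [ 0.5345 -0.0975  0.1798] gap 0.0158 q6 -0.676
9.9 yaw 2.5823 T [ 1.138 -0.78   0.02 ] alongx 0.013 F [3.8 3.7 1.8] tau6 -0.011 pos [ 0.5345 -0.0975  0.1798] gap 0.0157 q6 -0.676
9.95 yaw 2.5823 T [ 1.174 -0.801 -0.022] alongx -0.029 F [2.8 4.6 1.8] tau6 -0.011 pos [ 0.5345 -0.0975  0.1799] gap 0.0158 q6 -0.676
```

{"name": "arm_command", "arguments": {"moves": [0,0,0,0.05,0,0,5,0,0,0,0.1,0,0,5,0,0,0,0.15,0,0,5,0,0,0,0.15,0,0,5,0,0,0,0.15,0,0,5]}}

```text
time_s: 10.5
tool_pos: [0.5346, -0.0976, 0.1798]
orientation: [0.645, -0.296, 0.64, 0.295]
force: [3.7, 3.1, 2.3]
finger_gap: 0.0157
```

```bash
python3 st.py 5 pics/s8.png
```

```text
10.5 yaw 2.4322 T [ 1.095 -0.878  0.06 ] alongx 0.053 F [3.7 3.1 2.3] tau6 -0.01 pos [ 0.5346 -0.0976  0.1798] gap 0.0157 q6 -0.826
10.55 yaw 2.4322 T [ 1.121 -0.871  0.056] alongx 0.049 F [3.2 3.8 1.3] tau6 -0.005 pos [ 0.5346 -0.0976  0.1798] gap 0.0157 q6 -0.826
10.6 yaw 2.4323 T [ 1.099 -0.869  0.011] alongx 0.005 F [4.6 3.8 1.9] tau6 -0.004 pos [ 0.5346 -0.0976  0.1798] gap 0.0156 q6 -0.826
10.65 yaw 2.4322 T [ 1.031 -0.879  0.004] alongx -0.002 F [4.2 4.  1.1] tau6 -0.004 pos [ 0.5346 -0.0976  0.1799] gap 0.0158 q6 -0.826
10.7 yaw 2.4322 T [ 1.081 -0.827 -0.017] alongx -0.023 F [4.3 3.5 2.6] tau6 -0.004 pos [ 0.5346 -0.0976  0.1798] gap 0.0157 q6 -0.826
```

View pics/s8.png

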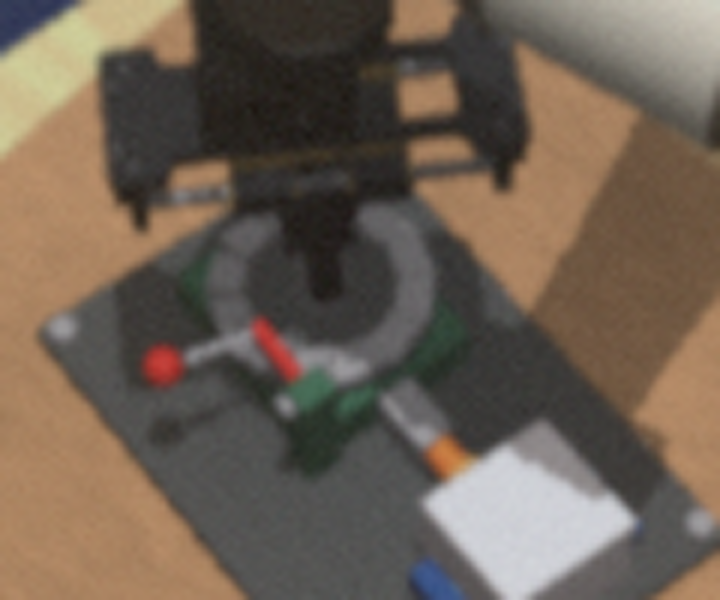

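{"name": "arm_command", "arguments": {"moves": [0,0,0,0.05,0,0,5,0,0,0,0.1,0,0,5,0,0,0,0.15,0,0,5,0,0,0,0.15,0,0,5,0,0,0,0.15,0,0,5]}}

```text
time_s: 11.25
tool_pos: [0.5347, -0.0977, 0.1798]
orientation: [0.666, -0.247, 0.66, 0.246]
force: [4.3, 2.7, 1.9]
finger_gap: 0.0156
```

```bash
python3 st.py 5
```

```text
11.25 yaw 2.2824 T [ 0.974 -0.962  0.068] alongx 0.062 F [4.3 2.7 1.9] tau6 -0.048 pos [ 0.5347 -0.0977  0.1798] gap 0.0156 q6 -0.976
11.3 yaw 2.2824 T [ 0.953 -0.974  0.032] alongx 0.026 F [4.9 3.8 1.9] tau6 -0.043 pos [ 0.5347 -0.0977  0.1798] gap 0.016 q6 -0.976
11.35 yaw 2.2824 T [ 0.965 -0.923  0.026] alongx 0.02 F [5.  3.9 1.4] tau6 -0.042 pos [ 0.5347 -0.0977  0.1798] gap 0.0159 q6 -0.976
11.4 yaw 2.2825 T [ 0.972 -0.952  0.04 ] alongx 0.035 F [4.2 3.7 1.6] tau6 -0.042 pos [ 0.5347 -0.0977  0.1799] gap 0.0157 q6 -0.976
11.45 yaw 2.2824 T [ 0.968 -0.926 -0.003] alongx -0.008 F [3.7 2.7 1.5] tau6 -0.042 pos [ 0.5347 -0.0977  0.1799] gap 0.0155 q6 -0.976
```

{"name": "arm_command", "arguments": {"moves": [0,0,0,0.05,0,0,5,0,0,0,0.1,0,0,5,0,0,0,0.15,0,0,5,0,0,0,0.15,0,0,5,0,0,0,0.15,0,0,5]}}

```text
time_s: 12.0
tool_pos: [0.5347, -0.0978, 0.1799]
orientation: [0.682, -0.196, 0.677, 0.196]
force: [4.3, 3.0, 1.2]
finger_gap: 0.0159
```

```bash
python3 st.py 5 pics/s9.png
```

```text
12.0 yaw 2.1326 T [ 0.863 -1.037  0.084] alongx 0.079 F [4.3 3.  1.2] tau6 -0.09 pos [ 0.5347 -0.0978  0.1799] gap 0.0159 q6 -1.126
12.05 yaw 2.1326 T [ 0.774 -1.012  0.172] alongx 0.168 F [4.5 2.3 1.7] tau6 -0.085 pos [ 0.5348 -0.0978  0.1799] gap 0.0158 q6 -1.125
12.1 yaw 2.1327 T [ 0.767 -1.029  0.115] alongx 0.111 F [4.8 2.8 0.8] tau6 -0.085 pos [ 0.5347 -0.0978  0.1799] gap 0.0159 q6 -1.125
12.15 yaw 2.1326 T [ 0.793 -1.016  0.069] alongx 0.065 F [4.2 1.9 1.8] tau6 -0.084 pos [ 0.5347 -0.0978  0.1798] gap 0.016 q6 -1.125
12.2 yaw 2.1326 T [ 0.846 -0.965  0.078] alongx 0.073 F [4.2 2.7 1.9] tau6 -0.084 pos [ 0.5347 -0.0978  0.1798] gap 0.0158 q6 -1.125
```

View pics/s9.png

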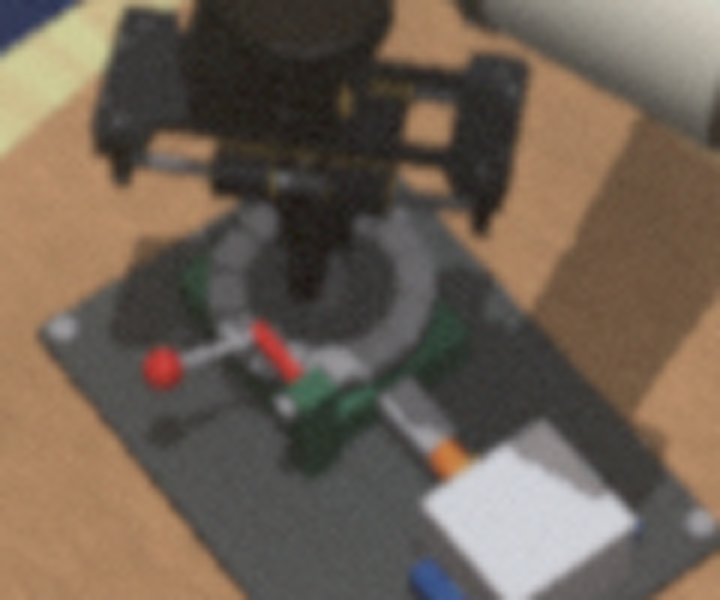

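{"name": "arm_command", "arguments": {"moves": [0,0,0,0.04,0,0,5,0,0,0,0.08,0,0,5,0,0,0,0.08,0,0,5,0,0,0,0.08,0,0,5]}}

```text
time_s: 12.65
tool_pos: [0.5348, -0.0978, 0.1799]
orientation: [0.69, -0.169, 0.684, 0.169]
force: [4.8, 2.5, 0.5]
finger_gap: 0.0159
```

```bash
python3 st.py 6
```

```text
12.65 yaw 2.0527 T [ 0.762 -1.054  0.077] alongx 0.073 F [4.8 2.5 0.5] tau6 -0.112 pos [ 0.5348 -0.0978  0.1799] gap 0.0159 q6 -1.205
12.7 yaw 2.0527 T [ 0.7   -1.068  0.077] alongx 0.073 F [3.9 2.7 1.8] tau6 -0.108 pos [ 0.5348 -0.0978  0.1798] gap 0.0155 q6 -1.205
12.75 yaw 2.0528 T [ 0.76  -1.069  0.113] alongx 0.109 F [4.1 2.3 0.5] tau6 -0.107 pos [ 0.5348 -0.0978  0.1799] gap 0.0158 q6 -1.205
12.8 yaw 2.0527 T [ 0.813 -1.108  0.051] alongx 0.046 F [4.  2.2 0.1] tau6 -0.107 pos [ 0.5348 -0.0978  0.1798] gap 0.0158 q6 -1.205
12.85 yaw 2.0527 T [ 0.735 -1.083  0.183] alongx 0.179 F [4.9 2.2 1.2] tau6 -0.107 pos [ 0.5348 -0.0978  0.1799] gap 0.0157 q6 -1.205
12.9 yaw 2.0527 T [ 0.746 -1.063  0.063] alongx 0.059 F [4.3 2.9 0.8] tau6 -0.107 pos [ 0.5348 -0.0978  0.1799] gap 0.0155 q6 -1.205
```

{"name": "arm_command", "arguments": {"moves": [0,0,0,0.04,0,0,5,0,0,0,0.08,0,0,5,0,0,0,0.08,0,0,5]}}

```text
time_s: 13.25
tool_pos: [0.5348, -0.0979, 0.1798]
orientation: [0.696, -0.141, 0.69, 0.141]
force: [4.4, 2.0, 0.5]
finger_gap: 0.0157
```

```bash
python3 st.py 10
```

```text
13.25 yaw 1.9727 T [ 0.617 -1.154  0.09 ] alongx 0.087 F [4.4 2.  0.5] tau6 -0.272 pos [ 0.5348 -0.0979  0.1798] gap 0.0157 q6 -1.285
13.3 yaw 1.9732 T [ 0.608 -1.216  0.135] alongx 0.132 F [4.8 2.1 0.9] tau6 -0.171 pos [ 0.5348 -0.0979  0.1799] gap 0.0159 q6 -1.285
13.35 yaw 1.9734 T [ 0.61  -1.172  0.187] alongx 0.184 F [4.7 2.1 1.1] tau6 -0.147 pos [ 0.5347 -0.0979  0.1798] gap 0.0159 q6 -1.285
13.4 yaw 1.9734 T [ 0.588 -1.129  0.106] alongx 0.103 F [5.5 1.9 1.3] tau6 -0.142 pos [ 0.5348 -0.0978  0.1798] gap 0.0159 q6 -1.285
13.45 yaw 1.9734 T [ 0.664 -1.208  0.129] alongx 0.125 F [5.1 1.  0.4] tau6 -0.142 pos [ 0.5348 -0.0979  0.1799] gap 0.0157 q6 -1.285
13.5 yaw 1.9733 T [ 0.638 -1.208  0.166] alongx 0.163 F [4.5 2.  1.1] tau6 -0.142 pos [ 0.5348 -0.0979  0.1799] gap 0.0159 q6 -1.285
13.55 yaw 1.9734 T [ 0.638 -1.168  0.068] alongx 0.064 F [4.2 2.8 1.2] tau6 -0.142 pos [ 0.5348 -0.0979  0.1798] gap 0.0157 q6 -1.285
13.6 yaw 1.9733 T [ 0.625 -1.178  0.135] alongx 0.131 F [5.  2.2 1.5] tau6 -0.142 pos [ 0.5348 -0.0979  0.1799] gap 0.0155 q6 -1.285
13.65 yaw 1.9733 T [ 0.589 -1.136  0.132] alongx 0.13 F [3.9 2.4 1.4] tau6 -0.142 pos [ 0.5348 -0.0979  0.1799] gap 0.0157 q6 -1.285
13.7 yaw 1.9733 T [ 0.632 -1.137  0.219] alongx 0.216 F [4.  2.5 1.6] tau6 -0.142 pos [ 0.5348 -0.0979  0.1798] gap 0.0158 q6 -1.285
```

{"name": "arm_command", "arguments": {"moves": [0,0,0,0.02,0,0,5,0,0,0,0.04,0,0,5,0,0,0,0.04,0,0,5,0,0,0,0.04,0,0,5,0,0,0,0.04,0,0,5]}}

```text
time_s: 14.25
tool_pos: [0.5348, -0.0979, 0.1799]
orientation: [0.698, -0.127, 0.693, 0.128]
force: [5.4, 1.8, 1.0]
finger_gap: 0.0157
```

```bash
python3 st.py 8 pics/s10.png
```

```text
14.25 yaw 1.9334 T [ 0.558 -1.224  0.183] alongx 0.18 F [5.4 1.8 1. ] tau6 -0.141 pos [ 0.5348 -0.0979  0.1799] gap 0.0157 q6 -1.325
14.3 yaw 1.9333 T [ 0.581 -1.139  0.182] alongx 0.179 F [4.8 1.5 1.3] tau6 -0.141 pos [ 0.5348 -0.0979  0.1799] gap 0.0157 q6 -1.325
14.35 yaw 1.9333 T [ 0.558 -1.15   0.155] alongx 0.152 F [5.1 1.4 1.4] tau6 -0.141 pos [ 0.5348 -0.0979  0.1799] gap 0.0156 q6 -1.325
14.4 yaw 1.9333 T [ 0.604 -1.175  0.126] alongx 0.123 F [ 4.7  2.  -0.2] tau6 -0.141 pos [ 0.5348 -0.0979  0.1798] gap 0.0159 q6 -1.325
14.45 yaw 1.9333 T [ 0.587 -1.171  0.171] alongx 0.168 F [4.8 3.2 1.4] tau6 -0.141 pos [ 0.5348 -0.0979  0.1799] gap 0.0159 q6 -1.325
14.5 yaw 1.9333 T [ 0.61  -1.172  0.207] alongx 0.204 F [4.1 2.6 1.1] tau6 -0.141 pos [ 0.5348 -0.0979  0.1798] gap 0.0158 q6 -1.325
14.55 yaw 1.9333 T [ 0.667 -1.177  0.136] alongx 0.132 F [3.7 2.6 1.5] tau6 -0.141 pos [ 0.5348 -0.0979  0.1799] gap 0.0159 q6 -1.325
14.6 yaw 1.9333 T [ 0.61  -1.169  0.147] alongx 0.144 F [5.7 2.7 1.3] tau6 -0.141 pos [ 0.5348 -0.0979  0.1799] gap 0.0159 q6 -1.325
```

View pics/s10.png

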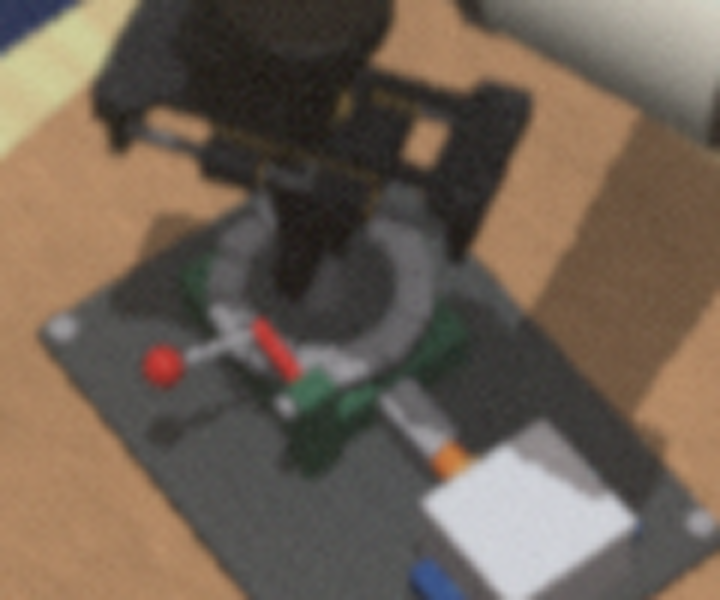

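{"name": "arm_command", "arguments": {"moves": [0,0,0,-0.02,0,0,5,0,0,0,-0.04,0,0,5,0,0,0,-0.06,0,0,5,0,0,0,-0.06,0,0,5]}}

```text
time_s: 15.05
tool_pos: [0.5348, -0.0979, 0.1799]
orientation: [0.694, -0.149, 0.688, 0.148]
force: [4.6, 2.1, 1.8]
finger_gap: 0.0158
```

```bash
python3 st.py 4
```

```text
15.05 yaw 1.9938 T [ 0.665 -1.133  0.225] alongx 0.222 F [4.6 2.1 1.8] tau6 -0.136 pos [ 0.5348 -0.0979  0.1799] gap 0.0158 q6 -1.264
15.1 yaw 1.9936 T [ 0.707 -1.173  0.212] alongx 0.208 F [4.7 2.5 0.3] tau6 -0.181 pos [ 0.5348 -0.0978  0.1798] gap 0.0153 q6 -1.265
15.15 yaw 1.9936 T [ 0.653 -1.091  0.176] alongx 0.173 F [5.6 2.3 0.6] tau6 -0.191 pos [ 0.5348 -0.0978  0.1799] gap 0.0158 q6 -1.265
15.2 yaw 1.9936 T [ 0.638 -1.087  0.22 ] alongx 0.217 F [4.6 2.3 1.1] tau6 -0.193 pos [ 0.5348 -0.0978  0.1799] gap 0.0159 q6 -1.265
```

{"name": "arm_command", "arguments": {"moves": [0,0,0,-0.02,0,0,5,0,0,0,-0.04,0,0,5,0,0,0,-0.06,0,0,5,0,0,0,-0.06,0,0,5]}}

```text
time_s: 15.65
tool_pos: [0.5347, -0.0978, 0.1799]
orientation: [0.689, -0.169, 0.684, 0.169]
force: [5.5, 2.1, 1.3]
finger_gap: 0.0156
```

```bash
python3 st.py 4
```

```text
15.65 yaw 2.0537 T [ 0.664 -1.186  0.19 ] alongx 0.187 F [5.5 2.1 1.3] tau6 -0.111 pos [ 0.5347 -0.0978  0.1799] gap 0.0156 q6 -1.204
15.7 yaw 2.0535 T [ 0.701 -1.118  0.2  ] alongx 0.196 F [5.  3.4 1.5] tau6 -0.156 pos [ 0.5347 -0.0978  0.1798] gap 0.0158 q6 -1.205
15.75 yaw 2.0534 T [ 0.681 -1.088  0.172] alongx 0.168 F [4.4 1.6 1.4] tau6 -0.166 pos [ 0.5347 -0.0978  0.1798] gap 0.0157 q6 -1.205
15.8 yaw 2.0534 T [ 0.662 -1.234  0.144] alongx 0.141 F [5.  3.2 1.1] tau6 -0.168 pos [ 0.5347 -0.0978  0.1798] gap 0.0158 q6 -1.205
```

{"name": "arm_command", "arguments": {"moves": [0,0,0,-0.02,0,0,5,0,0,0,-0.04,0,0,5,0,0,0,-0.06,0,0,5,0,0,0,-0.06,0,0,5]}}

```text
time_s: 16.25
tool_pos: [0.5347, -0.0978, 0.1798]
orientation: [0.684, -0.19, 0.678, 0.189]
force: [4.4, 2.6, 0.3]
finger_gap: 0.0156
```

```bash
python3 st.py 4
```

```text
16.25 yaw 2.1136 T [ 0.748 -1.072  0.151] alongx 0.147 F [4.4 2.6 0.3] tau6 -0.092 pos [ 0.5347 -0.0978  0.1798] gap 0.0156 q6 -1.144
16.3 yaw 2.1133 T [ 0.791 -1.093  0.146] alongx 0.142 F [4.9 2.7 1.5] tau6 -0.136 pos [ 0.5347 -0.0978  0.1799] gap 0.0158 q6 -1.145
16.35 yaw 2.1134 T [ 0.743 -1.075  0.139] alongx 0.135 F [3.9 3.1 1.9] tau6 -0.146 pos [ 0.5347 -0.0978  0.1798] gap 0.0157 q6 -1.145
16.4 yaw 2.1134 T [ 0.8   -1.114  0.128] alongx 0.124 F [4.6 2.1 1.6] tau6 -0.148 pos [ 0.5347 -0.0978  0.1799] gap 0.0158 q6 -1.145
```

{"name": "arm_command", "arguments": {"moves": [0,0,0,-0.02,0,0,5,0,0,0,-0.04,0,0,5,0,0,0,-0.06,0,0,5,0,0,0,-0.06,0,0,5]}}

```text
time_s: 16.85
tool_pos: [0.5347, -0.0978, 0.1799]
orientation: [0.678, -0.21, 0.672, 0.21]
force: [4.5, 3.2, 0.6]
finger_gap: 0.016
```

```bash
python3 st.py 4
```

```text
16.85 yaw 2.1735 T [ 0.807 -1.1    0.11 ] alongx 0.105 F [4.5 3.2 0.6] tau6 -0.073 pos [ 0.5347 -0.0978  0.1799] gap 0.016 q6 -1.085
16.9 yaw 2.1733 T [ 0.765 -1.033  0.111] alongx 0.107 F [4.  2.3 1.7] tau6 -0.117 pos [ 0.5347 -0.0977  0.1798] gap 0.0158 q6 -1.085
16.95 yaw 2.1732 T [ 0.857 -1.006  0.163] alongx 0.158 F [4.2 3.1 1.7] tau6 -0.127 pos [ 0.5347 -0.0978  0.1799] gap 0.0158 q6 -1.085
17.0 yaw 2.1732 T [ 0.755 -1.079  0.127] alongx 0.123 F [3.9 2.3 1.4] tau6 -0.129 pos [ 0.5347 -0.0978  0.1799] gap 0.0158 q6 -1.085
```

{"name": "arm_command", "arguments": {"moves": [0,0,0,-0.02,0,0,5,0,0,0,-0.04,0,0,5,0,0,0,-0.06,0,0,5,0,0,0,-0.06,0,0,5]}}

```text
time_s: 17.45
tool_pos: [0.5347, -0.0977, 0.1799]
orientation: [0.671, -0.23, 0.666, 0.23]
force: [4.3, 3.4, 1.5]
finger_gap: 0.0158
```

```bash
python3 st.py 4
```

```text
17.45 yaw 2.2334 T [ 0.874 -1.029  0.095] alongx 0.09 F [4.3 3.4 1.5] tau6 -0.055 pos [ 0.5347 -0.0977  0.1799] gap 0.0158 q6 -1.025
17.5 yaw 2.2331 T [ 0.887 -1.034  0.112] alongx 0.107 F [4.3 2.9 0.8] tau6 -0.1 pos [ 0.5347 -0.0977  0.1798] gap 0.0157 q6 -1.025
17.55 yaw 2.2331 T [ 0.932 -1.044  0.103] alongx 0.098 F [3.8 2.8 1.7] tau6 -0.11 pos [ 0.5347 -0.0977  0.1799] gap 0.0156 q6 -1.025
17.6 yaw 2.2331 T [ 0.889 -1.075  0.147] alongx 0.142 F [4.5 2.3 1.7] tau6 -0.111 pos [ 0.5347 -0.0977  0.1799] gap 0.016 q6 -1.025
```

{"name": "arm_command", "arguments": {"moves": [0,0,0,-0.02,0,0,5,0,0,0,-0.04,0,0,5,0,0,0,-0.06,0,0,5,0,0,0,-0.06,0,0,5]}}

```text
time_s: 18.05
tool_pos: [0.5347, -0.0977, 0.1799]
orientation: [0.664, -0.25, 0.659, 0.25]
force: [4.4, 3.6, 2.2]
finger_gap: 0.0157
```

```bash
python3 st.py 4 pics/s11.png
```

```text
18.05 yaw 2.2933 T [ 0.931 -1.02   0.105] alongx 0.099 F [4.4 3.6 2.2] tau6 -0.038 pos [ 0.5347 -0.0977  0.1799] gap 0.0157 q6 -0.965
18.1 yaw 2.2931 T [ 0.931 -0.985  0.037] alongx 0.032 F [4.3 3.8 0.7] tau6 -0.082 pos [ 0.5346 -0.0977  0.1799] gap 0.0154 q6 -0.965
18.15 yaw 2.2931 T [ 0.921 -0.988  0.153] alongx 0.148 F [3.9 2.9 1.4] tau6 -0.092 pos [ 0.5346 -0.0977  0.1798] gap 0.0158 q6 -0.965
18.2 yaw 2.293 T [ 0.873 -0.993  0.074] alongx 0.069 F [3.7 3.1 2.1] tau6 -0.094 pos [ 0.5346 -0.0977  0.1798] gap 0.0158 q6 -0.965
```

View pics/s11.png

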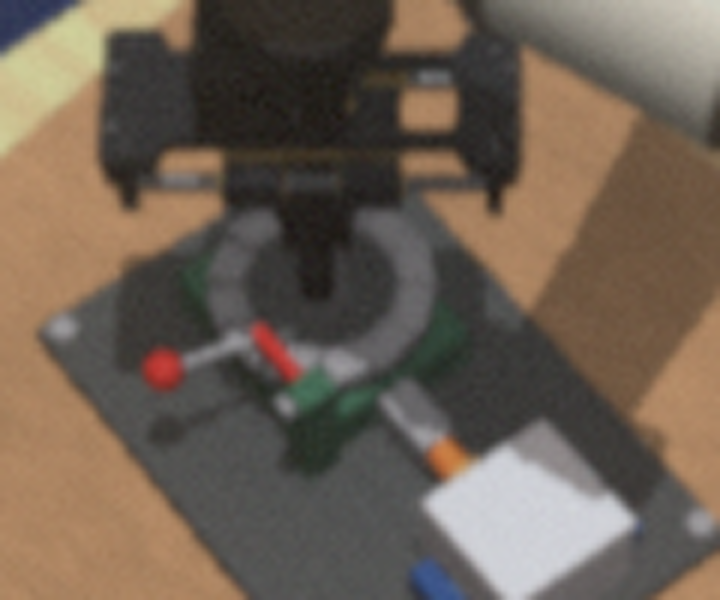

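{"name": "arm_command", "arguments": {"moves": [0,0,0,-0.02,0,0,5,0,0,0,-0.04,0,0,5,0,0,0,-0.06,0,0,5,0,0,0,-0.06,0,0,5]}}

```text
time_s: 18.65
tool_pos: [0.5346, -0.0977, 0.1798]
orientation: [0.656, -0.27, 0.651, 0.269]
force: [4.2, 3.4, 1.9]
finger_gap: 0.0158
```

```bash
python3 st.py 4
```

```text
18.65 yaw 2.3532 T [ 0.945 -0.917  0.101] alongx 0.096 F [4.2 3.4 1.9] tau6 -0.021 pos [ 0.5346 -0.0977  0.1798] gap 0.0158 q6 -0.905
18.7 yaw 2.353 T [ 0.984 -1.016  0.049] alongx 0.043 F [4.8 3.3 2.7] tau6 -0.065 pos [ 0.5346 -0.0977  0.1798] gap 0.0158 q6 -0.905
18.75 yaw 2.353 T [ 0.941 -0.985  0.098] alongx 0.092 F [4.8 3.1 1.5] tau6 -0.075 pos [ 0.5346 -0.0977  0.1798] gap 0.0159 q6 -0.905
18.8 yaw 2.3529 T [ 0.949 -1.032  0.141] alongx 0.135 F [4.9 3.1 1. ] tau6 -0.077 pos [ 0.5346 -0.0977  0.1799] gap 0.016 q6 -0.905
```

{"name": "arm_command", "arguments": {"moves": [0,0,0,-0.02,0,0,5,0,0,0,-0.04,0,0,5,0,0,0,-0.06,0,0,5,0,0,0,-0.06,0,0,5]}}

```text
time_s: 19.25
tool_pos: [0.5346, -0.0977, 0.1798]
orientation: [0.649, -0.289, 0.643, 0.288]
force: [4.4, 3.4, 2.4]
finger_gap: 0.016
```

```bash
python3 st.py 4
```

```text
19.25 yaw 2.4105 T [ 0.939 -1.191 -0.574] alongx -0.579 F [4.4 3.4 2.4] tau6 0.673 pos [ 0.5346 -0.0977  0.1798] gap 0.016 q6 -0.847
19.3 yaw 2.4103 T [ 0.96  -1.075 -0.614] alongx -0.619 F [4.4 3.1 2.8] tau6 0.618 pos [ 0.5346 -0.0978  0.1798] gap 0.0159 q6 -0.847
19.35 yaw 2.4102 T [ 0.951 -1.193 -0.584] alongx -0.588 F [5.  1.7 2.8] tau6 0.607 pos [ 0.5346 -0.0978  0.1798] gap 0.0157 q6 -0.847
19.4 yaw 2.4102 T [ 0.916 -1.104 -0.617] alongx -0.621 F [4.6 2.7 2.3] tau6 0.605 pos [ 0.5346 -0.0978  0.1798] gap 0.0156 q6 -0.847
```

{"name": "arm_command", "arguments": {"moves": [0,0,0,0.03,0,0,5,0,0,0,0.03,0,0,5]}}

```text
time_s: 19.65
tool_pos: [0.5346, -0.0977, 0.1798]
orientation: [0.653, -0.279, 0.647, 0.279]
force: [4.5, 2.8, 2.8]
finger_gap: 0.0158
```

```bash
python3 st.py 3
```

```text
19.65 yaw 2.3816 T [ 0.975 -1.076 -0.254] alongx -0.259 F [4.5 2.8 2.8] tau6 0.125 pos [ 0.5346 -0.0977  0.1798] gap 0.0158 q6 -0.876
19.7 yaw 2.382 T [ 0.95  -1.097 -0.262] alongx -0.267 F [4.2 2.9 2.6] tau6 0.2 pos [ 0.5346 -0.0977  0.1799] gap 0.0155 q6 -0.876
19.75 yaw 2.382 T [ 0.977 -1.095 -0.225] alongx -0.231 F [5.  3.3 2.6] tau6 0.215 pos [ 0.5346 -0.0977  0.1798] gap 0.0161 q6 -0.876
```

{"name": "arm_command", "arguments": {"moves": [0,0,0,0.02,0,0,5,0,0,0,0.02,0,0,5]}}

```text
time_s: 20.0
tool_pos: [0.5346, -0.0977, 0.1799]
orientation: [0.655, -0.273, 0.65, 0.272]
force: [5.6, 2.9, 2.4]
finger_gap: 0.0161
```

```bash
python3 st.py 2
```

```text
20.0 yaw 2.3628 T [ 0.955 -1.053  0.029] alongx 0.024 F [5.6 2.9 2.4] tau6 -0.066 pos [ 0.5346 -0.0977  0.1799] gap 0.0161 q6 -0.895
20.05 yaw 2.363 T [ 0.993 -1.091  0.069] alongx 0.063 F [4.1 2.9 2.6] tau6 -0.02 pos [ 0.5346 -0.0977  0.1798] gap 0.0157 q6 -0.895
```

{"name": "arm_command", "arguments": {"moves": [0,0,0,0,0,0,60,0,0,0,0,0,0,60,0,0,0,0,0,0,60,-0.03,0,0,0,0,0,60,-0.07,0,0,0,0,0,50]}}

```text
time_s: 20.6
tool_pos: [0.5312, -0.0983, 0.2471]
orientation: [0.652, -0.271, 0.654, 0.273]
force: [1.3, 1.0, -0.3]
finger_gap: 0.0429
```

Run:
```python
from h import *
from cell import r
to([.63,-.114,.25],2.4)
c=r.capture("scene")["color"][:,:,::-1]; x,y=OFF["scene"]
cv2.imwrite("pics/s12.png",cv2.resize(c[y-15:y+85,x:x+120],None,fx=6,fy=6,interpolation=cv2.INTER_CUBIC))
```

```text
t 20.6 q [ 0.116  0.281 -0.265 -0.002 -1.028 -0.896] pos [ 0.5312 -0.0983  0.2471] F [ 1.3  1.  -0.3] T [ 0.042 -0.267  0.015] gap 0.0429
shift [-0.0033 -0.0813  0.0583] turn [-0.0389 -0.0015 -0.0038]
```

View pics/s12.png

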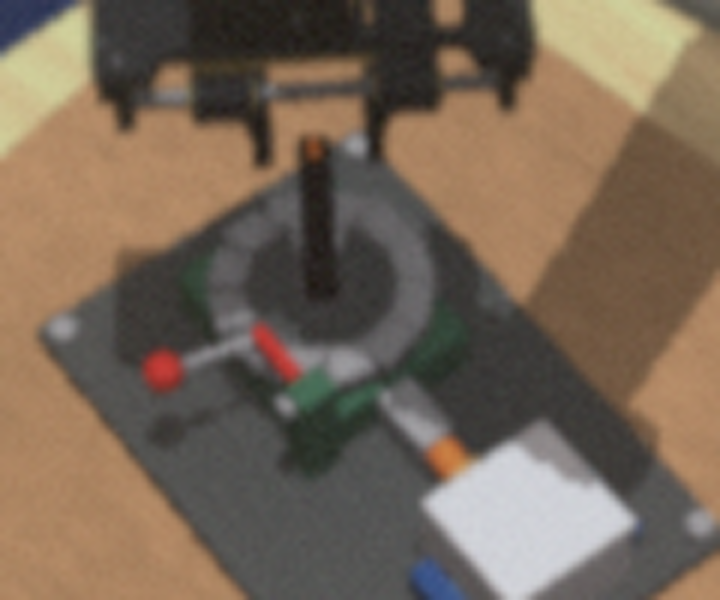

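Run:
```python
from h import *
from cell import r
uvs=[("top",full("top",(490,117))),("scene",full("scene",(136,230))),("scene",(np.array([163,369])+.5)/6-.5+[210,130])]
s=least_squares(lambda P:np.concatenate([(proj(n,P)-u)[0] for n,u in uvs]),[.63,-.11,.08]);print("ball",s.x,s.fun.round(2))
uvs=[("top",full("top",(368,185))),("scene",full("scene",(265,243))),]
s=least_squares(lambda P:np.concatenate([(proj(n,P)-u)[0] for n,u in uvs]),[.63,-.11,.08]);print("posttop",s.x,s.fun.round(2))
c=np.array([.5345,-.0976,0])
print(R.from_euler('z',.189).apply(s.x-c))
for n in("scene","top"):
    a=r.capture(n)["color"][:,:,::-1]
    x,y=(225,160) if n=="scene" else (285,155)
    cv2.imwrite(f"pics/b_{n}.png",cv2.resize(a[y:y+60,x:x+80],None,fx=9,fy=9,interpolation=cv2.INTER_CUBIC))
```

```text
ball [ 0.63032286 -0.11096083  0.08894074] [-0.23  0.17 -0.19  0.21 -0.14 -0.27]
posttop [ 0.59449383 -0.04769382  0.10300776] [-1.07  0.8  -1.55 -0.24]
[0.04954928 0.06028893 0.10300776]
```

View pics/b_scene.png

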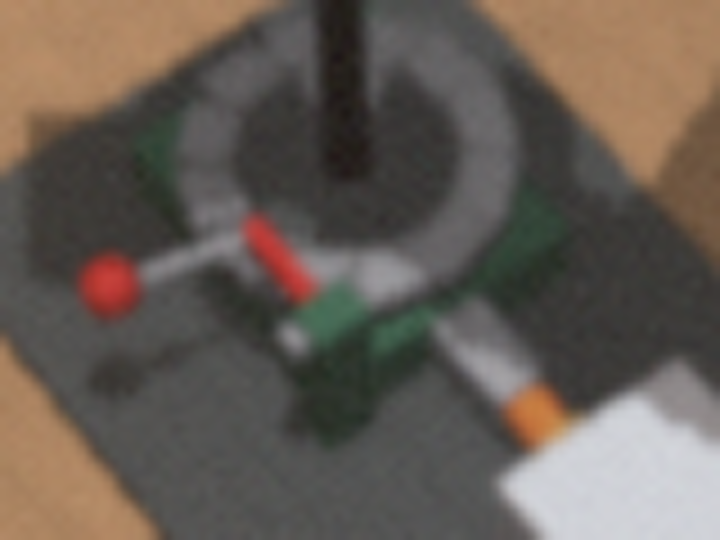

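View pics/b_top.png

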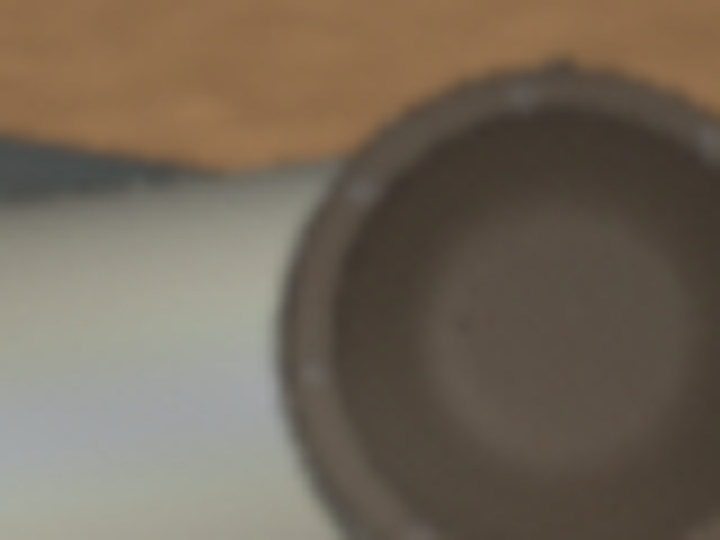

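Run:
```python
from h import *
to([.632,-.1135,.215],1.382)
```

```text
t 20.75 q [ 1.170e-01  2.760e-01 -2.600e-01 -1.000e-03 -1.025e+00 -8.960e-01] pos [ 0.5339 -0.0981  0.2515] F [ 0.4  0.7 -0.2] T [ 0.134 -0.075 -0.005] gap 0.0433
shift [ 0.0374 -0.0804  0.0578] turn [9.797e-01 9.900e-03 7.000e-04]
```

{"name": "arm_command", "arguments": {"moves": [0,-0.04,0.03,0.25,0,0,50,0.02,-0.08,0.058,0.5,0,0,50,0.037,-0.08,0.058,0.75,0,0,50,0.037,-0.08,0.058,0.98,0.01,0,50,0.037,-0.08,0.058,0.98,0.01,0,50]}}

```text
time_s: 21.25
tool_pos: [0.6298, -0.1132, 0.209]
orientation: [0.704, -0.012, 0.71, 0.012]
force: [0.3, -0.4, 0.8]
finger_gap: 0.0434
```

{"name": "arm_command", "arguments": {"moves": [0,0,0,0.2,0,0,50,0,0,0,0.28,0,0,50,0,0,0,0.28,0,0,50,0,0,0,0.28,0,0,50]}}

```text
time_s: 21.65
tool_pos: [0.6304, -0.113, 0.2113]
orientation: [0.701, 0.083, 0.703, -0.084]
force: [0.3, 0.4, -0.3]
finger_gap: 0.0439
```

Run:
```python
from h import *
from cell import r
to([.632,-.1135,.128],1.382)
a=r.capture("scene")["color"][:,:,::-1]
cv2.imwrite(f"pics/b2.png",cv2.resize(a[130:230,200:320],None,fx=6,fy=6,interpolation=cv2.INTER_CUBIC))
```

```text
t 21.65 q [ 0.075  0.474 -0.061 -0.    -1.039 -1.882] pos [ 0.6304 -0.113   0.2113] F [ 0.3  0.4 -0.3] T [-0.001 -0.16   0.041] gap 0.0439
shift [ 0.0832 -0.0001  0.0019] turn [-0.0478 -0.0028  0.0007]
```

View pics/b2.png

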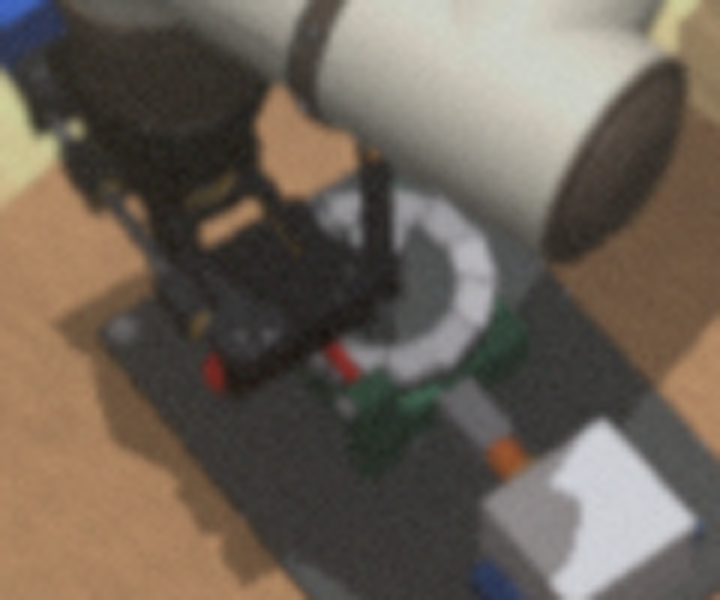

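{"name": "arm_command", "arguments": {"moves": [0.03,0,0.002,-0.048,0,0,50,0.06,0,0.002,-0.048,0,0,50,0.083,0,0.002,-0.048,0,0,50,0.083,0,0.002,-0.048,0,0,50]}}

```text
time_s: 22.1
tool_pos: [0.6305, -0.1133, 0.1253]
orientation: [0.701, 0.067, 0.707, -0.067]
force: [-0.7, 0.3, -0.6]
finger_gap: 0.0432
```

Run:
```python
from h import *
from cell import r
to([.632,-.1135,.128],1.382)
a=r.capture("scene")["color"][:,:,::-1]
cv2.imwrite(f"pics/b3.png",cv2.resize(a[130:230,200:320],None,fx=6,fy=6,interpolation=cv2.INTER_CUBIC))
```

```text
t 22.1 q [ 7.400e-02  5.660e-01 -1.450e-01 -1.000e-03 -8.690e-01 -1.835e+00] pos [ 0.6305 -0.1133  0.1253] F [-0.7  0.3 -0.6] T [ 0.043 -0.12  -0.032] gap 0.0432
shift [-0.0027  0.0001  0.0015] turn [-0.0017 -0.009   0.0015]
```

View pics/b3.png

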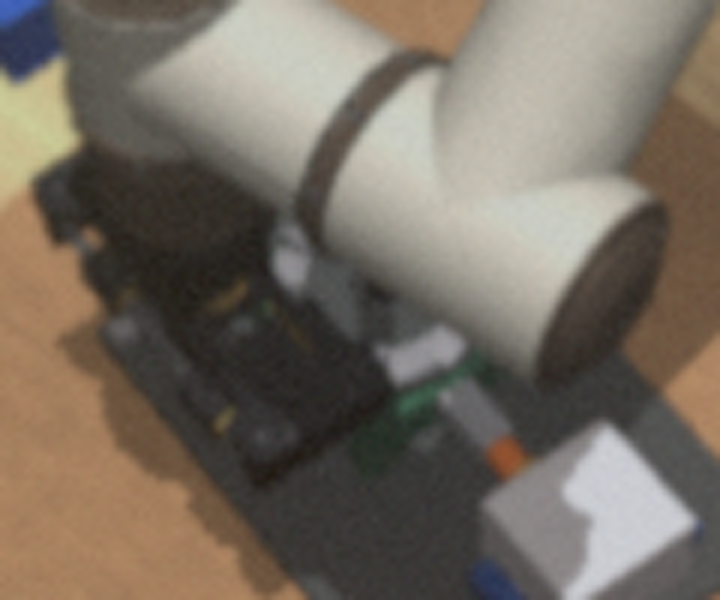

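{"name": "arm_command", "arguments": {"moves": [-0.002,0,0.001,0,0,0,10,-0.002,0,0.001,0,0,0,10,-0.002,0,0.001,0,0,0,10,-0.002,0,0.001,0,0,0,10,-0.002,0,0.001,0,0,0,10]}}

```text
time_s: 22.65
tool_pos: [0.6345, -0.1128, 0.1323]
orientation: [0.705, 0.068, 0.703, -0.067]
force: [-0.5, 3.1, 2.1]
finger_gap: 0.0181
```

```bash
python3 st.py 2
```

```text
22.65 yaw 1.38 T [ 1.112 -0.19   0.007] alongx 0.005 F [-0.5  3.1  2.1] tau6 0.012 pos [ 0.6345 -0.1128  0.1323] gap 0.0181 q6 -1.836
22.7 yaw 1.3801 T [ 1.239 -0.222  0.038] alongx 0.036 F [-0.9  3.5  3.1] tau6 0.012 pos [ 0.6345 -0.1127  0.1323] gap 0.0179 q6 -1.836
```

{"name": "arm_command", "arguments": {"moves": [-0.008,0.001,0,0,0,0,5,-0.015,0.002,0,0,0,0,5,-0.022,0.005,0,0,0,0,5,-0.028,0.009,0,0,0,0,5,-0.028,0.009,0,0,0,0,5]}}

```text
time_s: 23.25
tool_pos: [0.636, -0.1049, 0.1605]
orientation: [0.704, 0.067, 0.704, -0.068]
force: [1.8, -1.7, -2.1]
finger_gap: 0.0182
```

```bash
python3 st.py 2 pics/b4.png
```

```text
23.25 yaw 1.3802 T [-0.473 -0.815 -0.007] alongx -0.008 F [ 1.8 -1.7 -2.1] tau6 -0.071 pos [ 0.636  -0.1049  0.1605] gap 0.0182 q6 -1.85
23.3 yaw 1.3799 T [-0.425 -0.884  0.044] alongx 0.043 F [ 2.9 -1.7 -0.2] tau6 -0.059 pos [ 0.6359 -0.105   0.1604] gap 0.0179 q6 -1.85
```

View pics/b4.png

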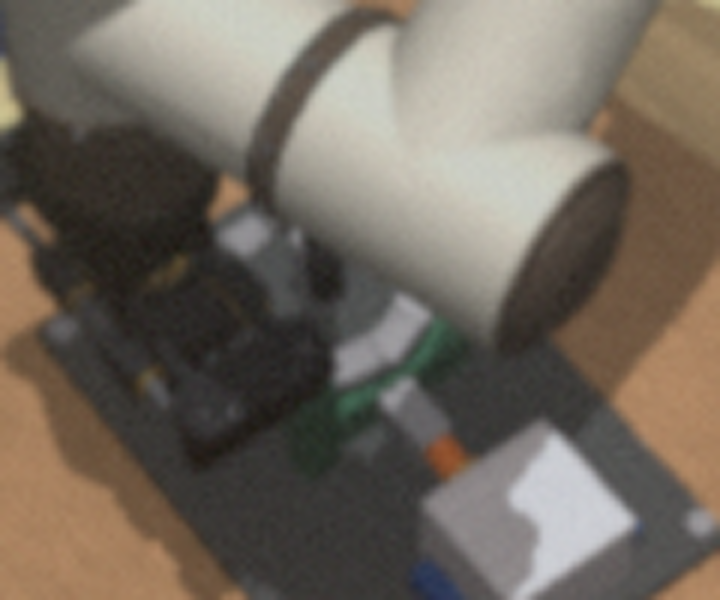

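{"name": "arm_command", "arguments": {"moves": [-0.006,0.005,0,0,0,0,5,-0.011,0.01,0,0,0,0,5,-0.015,0.016,0,0,0,0,5,-0.019,0.023,0,0,0,0,5,-0.019,0.023,0,0,0,0,5]}}

```text
time_s: 23.85
tool_pos: [0.6401, -0.0855, 0.1824]
orientation: [0.704, 0.065, 0.704, -0.069]
force: [-1.7, -11.1, 10.5]
finger_gap: 0.0178
```

```bash
python3 st.py 2 pics/b5.png
```

```text
23.85 yaw 1.3809 T [-3.432  0.406  0.113] alongx 0.115 F [ -1.7 -11.1  10.5] tau6 -0.1 pos [ 0.6401 -0.0855  0.1824] gap 0.0178 q6 -1.885
23.9 yaw 1.3805 T [-3.403  0.314  0.107] alongx 0.11 F [ -2.7 -11.6   9.8] tau6 -0.079 pos [ 0.64   -0.0856  0.1824] gap 0.0178 q6 -1.885
```

View pics/b5.png

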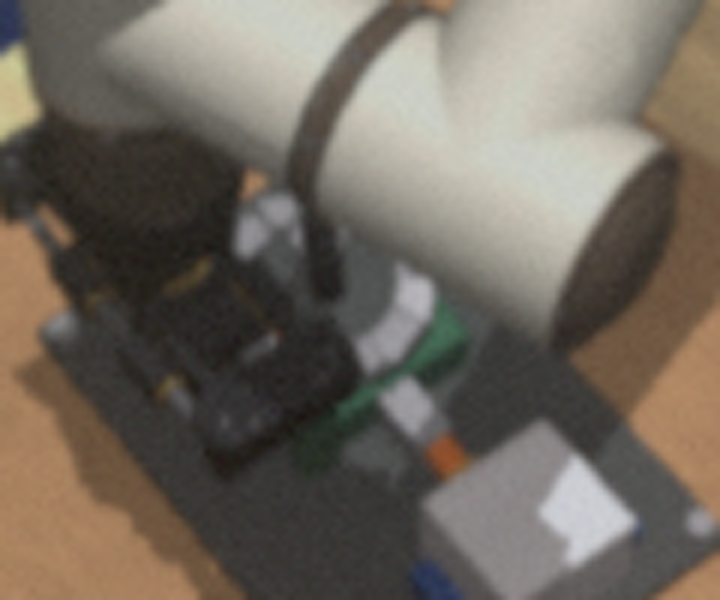

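{"name": "arm_command", "arguments": {"moves": [-0.002,0.006,0,0,0,0,5,-0.003,0.013,0,0,0,0,5,-0.003,0.02,0,0,0,0,5,-0.003,0.02,0,0,0,0,5]}}

```text
time_s: 24.35
tool_pos: [0.6444, -0.0646, 0.1862]
orientation: [0.705, 0.065, 0.703, -0.068]
force: [-1.1, -5.3, 12.4]
finger_gap: 0.018
```

```bash
python3 st.py 2
```

```text
24.35 yaw 1.3812 T [-1.835  0.459  0.108] alongx 0.114 F [-1.1 -5.3 12.4] tau6 -0.169 pos [ 0.6444 -0.0646  0.1862] gap 0.018 q6 -1.915
24.4 yaw 1.3812 T [-1.779  0.574  0.167] alongx 0.174 F [-2.7 -5.5 12.9] tau6 -0.147 pos [ 0.6444 -0.0646  0.1862] gap 0.0182 q6 -1.915
```

{"name": "arm_command", "arguments": {"moves": [0,0.006,0,0,0,0,5,0.001,0.012,0,0,0,0,5,0.003,0.018,0,0,0,0,5,0.004,0.021,0,0,0,0,5,0.004,0.021,0,0,0,0,5]}}

```text
time_s: 24.95
tool_pos: [0.6486, -0.0434, 0.18]
orientation: [0.705, 0.066, 0.703, -0.068]
force: [2.6, -4.6, 5.0]
finger_gap: 0.0181
```

```bash
python3 st.py 2 pics/b6.png
```

```text
24.95 yaw 1.3808 T [-1.658 -0.562  0.091] alongx 0.092 F [ 2.6 -4.6  5. ] tau6 -0.107 pos [ 0.6486 -0.0434  0.18  ] gap 0.0181 q6 -1.946
25.0 yaw 1.3806 T [-1.626 -0.5    0.137] alongx 0.138 F [ 2.1 -5.3  5.1] tau6 -0.1 pos [ 0.6485 -0.0434  0.18  ] gap 0.0183 q6 -1.946
```

View pics/b6.png

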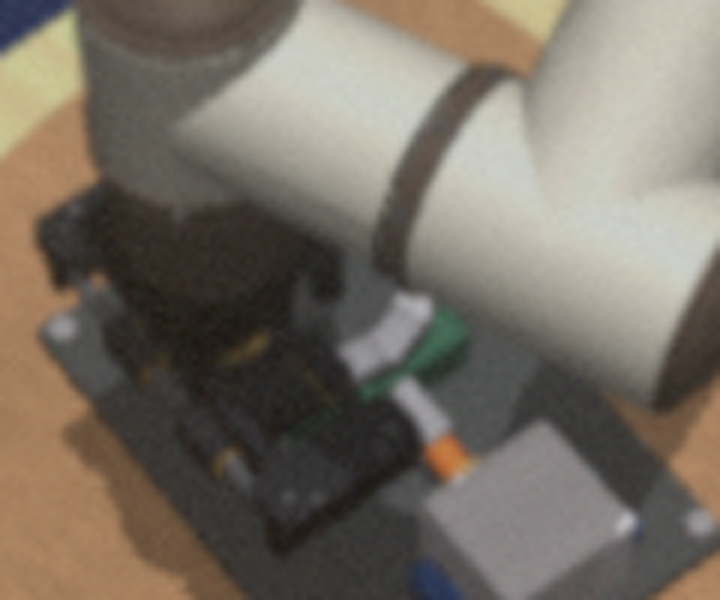

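{"name": "arm_command", "arguments": {"moves": [0,0,0,0,0,0,70,0,0,0,0,0,0,70,0,0,0,0,0,0,70,0,0,0,0,0,0,70,0,0,0,0,0,0,70]}}

```text
time_s: 25.55
tool_pos: [0.6475, -0.0416, 0.1769]
orientation: [0.703, 0.067, 0.704, -0.068]
force: [0.1, 0.1, -0.5]
finger_gap: 0.0502
```

{"name": "arm_command", "arguments": {"moves": [-0.03,0,0,0,0,0,70,-0.07,0,0,0,0,0,70,-0.1,-0.03,0,0,0,0,70,-0.1,-0.08,0,0,0,0,70,-0.1,-0.12,0,0,0,0,70]}}

```text
time_s: 26.05
tool_pos: [0.6249, -0.1607, 0.2789]
orientation: [0.705, 0.067, 0.703, -0.067]
force: [-0.1, 0.4, -0.5]
finger_gap: 0.0607
```

```bash
python3 st.py 1 pics/b7.png
```

```text
26.05 yaw 1.3807 T [ 0.055 -0.193 -0.029] alongx -0.029 F [-0.1  0.4 -0.5] tau6 -0.372 pos [ 0.6249 -0.1607  0.2789] gap 0.0607 q6 -1.76
```

View pics/b7.png

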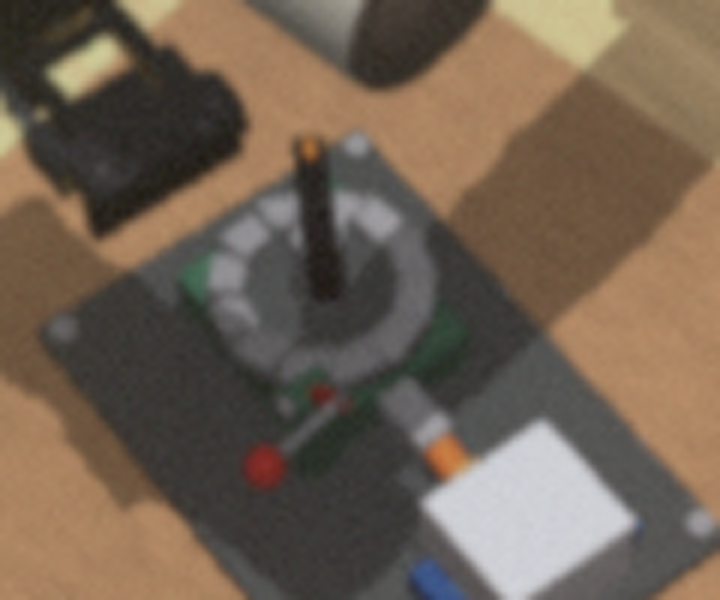

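Run:
```python
from h import *
f=lambda c:(np.array(c)+.5)/6-.5+[210,130]
for z,e in((.137,((311,150),(325,282))),):
    a,b=[ray("scene",f(c),z) for c in e]; print(a,b,(a+b)/2,np.linalg.norm(a-b),np.arctan2(*(a-b)[1::-1]), np.arctan2(*(b-a)[1::-1]))
# same on previous s12
a,b=[ray("scene",f(c),.137) for c in((315,145),(320,285))]; print(np.arctan2(*(b-a)[1::-1]),(a+b)/2)
to([.5343,-.0977,.24],0)
```

```text
[ 0.51366829 -0.11964615  0.137     ] [ 0.56428264 -0.06383574  0.137     ] [ 0.53897546 -0.09174094  0.137     ] 0.07534330607611248 -2.3074094420327786 0.8341832115570144
0.7759138876280502 [ 0.53864656 -0.09232774  0.137     ]
t 26.1 q [-9.000e-03  4.280e-01  3.900e-02  1.000e-03 -1.183e+00 -1.758e+00] pos [ 0.6231 -0.1657  0.2781] F [ 0.7 -1.2  0.7] T [-0.223 -0.127  0.023] gap 0.0606
shift [ 0.0381  0.0495 -0.1003] turn [1.3755e+00 4.0000e-04 1.8000e-03]
```

Run:
```python
from h import *
to([.5343,-.0977,.24],2.42)
```

```text
t 26.1 q [-9.000e-03  4.280e-01  3.900e-02  1.000e-03 -1.183e+00 -1.758e+00] pos [ 0.6231 -0.1657  0.2781] F [ 0.7 -1.2  0.7] T [-0.223 -0.127  0.023] gap 0.0606
shift [ 0.0381  0.0495 -0.1003] turn [-1.0445e+00 -1.5000e-03  1.0000e-03]
```

{"name": "arm_command", "arguments": {"moves": [0,0.025,-0.04,-0.15,0,0,60,0,0.05,-0.08,-0.3,0,0,60,0.02,0.05,-0.1,-0.45,0,0,60,0.038,0.05,-0.1,-0.6,0,0,60,0.038,0.05,-0.1,-0.75,0,0,60]}}

```text
time_s: 26.6
tool_pos: [0.5341, -0.091, 0.2372]
orientation: [0.677, -0.197, 0.681, 0.198]
force: [0.3, -0.2, 0.1]
finger_gap: 0.0525
```

{"name": "arm_command", "arguments": {"moves": [0,0,0,-0.15,0,0,60,0,0,0,-0.3,0,0,60,0,0,0,-0.3,0,0,60,0,0,0,-0.3,0,0,60]}}

```text
time_s: 27.0
tool_pos: [0.5363, -0.0914, 0.2393]
orientation: [0.643, -0.293, 0.644, 0.294]
force: [0.8, 0.3, -0.5]
finger_gap: 0.052
```

Run:
```python
from h import *
from cell import r
to([.5343,-.0977,.181],2.42)
a=r.capture("scene")["color"][:,:,::-1]
cv2.imwrite(f"pics/k1.png",cv2.resize(a[130:230,210:330],None,fx=6,fy=6,interpolation=cv2.INTER_CUBIC))
```

```text
t 27.0 q [ 0.129  0.294 -0.269 -0.    -1.008 -0.844] pos [ 0.5363 -0.0914  0.2393] F [ 0.8  0.3 -0.5] T [ 0.097 -0.079 -0.021] gap 0.052
shift [ 0.0583 -0.0027 -0.006 ] turn [ 0.0066 -0.0005 -0.0006]
```

View pics/k1.png

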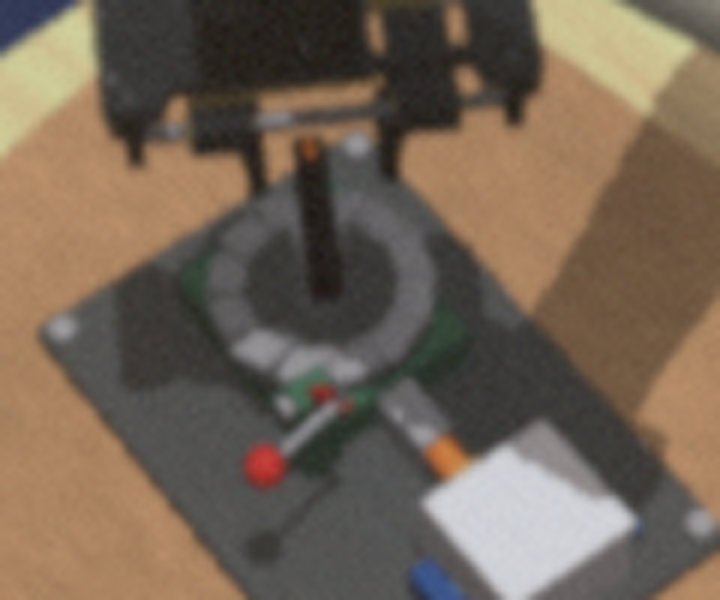

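{"name": "arm_command", "arguments": {"moves": [0.02,-0.003,-0.006,0.007,0,0,60,0.04,-0.003,-0.006,0.007,0,0,60,0.058,-0.003,-0.006,0.007,0,0,60,0.058,-0.003,-0.006,0.007,0,0,60,0.058,-0.003,-0.006,0.007,0,0,40]}}

```text
time_s: 27.55
tool_pos: [0.535, -0.0981, 0.1816]
orientation: [0.644, -0.292, 0.644, 0.292]
force: [0.1, 0.0, 0.9]
finger_gap: 0.0489
```

{"name": "arm_command", "arguments": {"moves": [0,0,0,0,0,0,5,0,0,0,0,0,0,5,0,0,0,0,0,0,5,0,0,0,0,0,0,5,0,0,0,0,0,0,5]}}

```text
time_s: 28.05
tool_pos: [0.5347, -0.0979, 0.1818]
orientation: [0.644, -0.292, 0.644, 0.292]
force: [0.3, 1.1, 1.1]
finger_gap: 0.0157
```

```bash
python3 st.py 3
```

```text
28.05 yaw 2.4227 T [0.277 0.112 0.027] alongx 0.027 F [0.3 1.1 1.1] tau6 -0.028 pos [ 0.5347 -0.0979  0.1818] gap 0.0157 q6 -0.836
28.1 yaw 2.4227 T [0.323 0.121 0.011] alongx 0.011 F [-0.5  1.4  1.4] tau6 -0.03 pos [ 0.5347 -0.098   0.1818] gap 0.0158 q6 -0.836
28.15 yaw 2.4228 T [0.341 0.152 0.053] alongx 0.053 F [0.  1.  2.8] tau6 -0.026 pos [ 0.5347 -0.098   0.1818] gap 0.0158 q6 -0.836
```

Wind back in 0.1 rad rows, 1.6 rad in all.

{"name": "arm_command", "arguments": {"moves": [0,0,0,-0.08,0,0,5,0,0,0,-0.16,0,0,5,0,0,0,-0.24,0,0,5,0,0,0,-0.32,0,0,5,0,0,0,-0.4,0,0,5]}}

```text
time_s: 28.7
tool_pos: [0.5347, -0.0979, 0.1818]
orientation: [0.572, -0.415, 0.572, 0.415]
force: [-1.0, 0.4, 2.5]
finger_gap: 0.016
```

```bash
python3 st.py 2 pics/k2.png
```

```text
28.7 yaw 2.8258 T [ 0.39   0.256 -0.049] alongx -0.049 F [-1.   0.4  2.5] tau6 -0.49 pos [ 0.5347 -0.0979  0.1818] gap 0.016 q6 -0.433
28.75 yaw 2.8282 T [ 0.468  0.283 -0.012] alongx -0.012 F [-1.5  1.3  2.3] tau6 0.11 pos [ 0.5347 -0.0979  0.1818] gap 0.0161 q6 -0.431
```

View pics/k2.png

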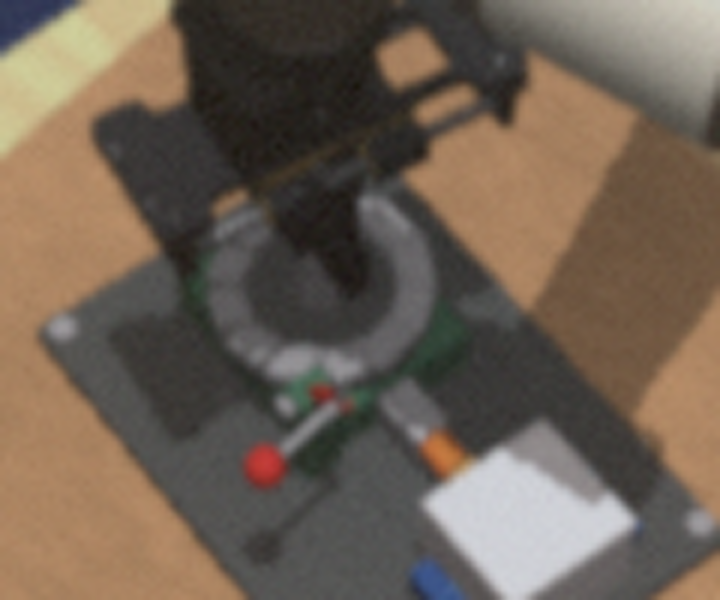

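{"name": "arm_command", "arguments": {"moves": [0,0,0,-0.1,0,0,5,0,0,0,-0.2,0,0,5,0,0,0,-0.3,0,0,5,0,0,0,-0.4,0,0,5,0,0,0,-0.5,0,0,5]}}

```text
time_s: 29.3
tool_pos: [0.5346, -0.098, 0.1818]
orientation: [0.452, -0.544, 0.452, 0.544]
force: [-0.8, 1.3, 3.4]
finger_gap: 0.0157
```

{"name": "arm_command", "arguments": {"moves": [0,0,0,-0.1,0,0,5,0,0,0,-0.2,0,0,5,0,0,0,-0.3,0,0,5,0,0,0,-0.4,0,0,5,0,0,0,-0.4,0,0,5]}}

```text
time_s: 29.8
tool_pos: [0.5346, -0.098, 0.1817]
orientation: [0.336, -0.622, 0.336, 0.622]
force: [-1.8, 1.9, 4.9]
finger_gap: 0.016
```

```bash
python3 st.py 3 pics/k3.png
```

```text
29.8 yaw -2.5621 T [ 0.544  0.484 -0.038] alongx -0.038 F [-1.8  1.9  4.9] tau6 0.348 pos [ 0.5346 -0.098   0.1817] gap 0.016 q6 0.462
29.85 yaw -2.5637 T [0.537 0.587 0.064] alongx 0.064 F [-2.8  1.9  5.5] tau6 0.083 pos [ 0.5346 -0.098   0.1818] gap 0.0159 q6 0.461
29.9 yaw -2.5635 T [0.593 0.661 0.022] alongx 0.022 F [-2.3  2.2  4.7] tau6 0.0 pos [ 0.5346 -0.098   0.1818] gap 0.0155 q6 0.461
```

View pics/k3.png

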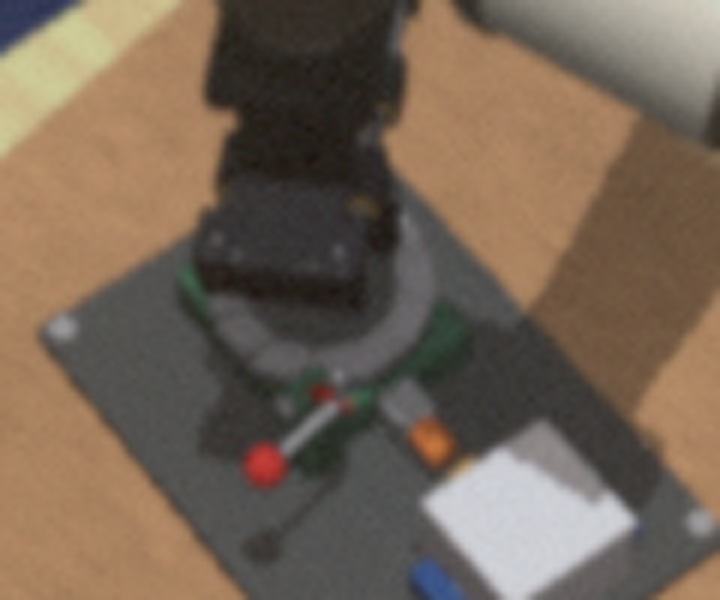

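{"name": "arm_command", "arguments": {"moves": [0,0,0,-0.1,0,0,5,0,0,0,-0.2,0,0,5,0,0,0,-0.3,0,0,5,0,0,0,-0.35,0,0,5,0,0,0,-0.35,0,0,5]}}

```text
time_s: 30.45
tool_pos: [0.5346, -0.098, 0.1818]
orientation: [0.223, -0.671, 0.223, 0.671]
force: [-3.6, 2.1, 5.7]
finger_gap: 0.0157
```

```bash
python3 st.py 4
```

```text
30.45 yaw -2.2121 T [ 0.568  0.666 -0.017] alongx -0.017 F [-3.6  2.1  5.7] tau6 0.138 pos [ 0.5346 -0.098   0.1818] gap 0.0157 q6 0.812
30.5 yaw -2.2129 T [ 0.504  0.691 -0.005] alongx -0.005 F [-2.1  0.9  5.8] tau6 0.016 pos [ 0.5346 -0.098   0.1818] gap 0.0159 q6 0.812
30.55 yaw -2.213 T [ 0.53   0.657 -0.039] alongx -0.039 F [-2.7  1.6  5.6] tau6 -0.014 pos [ 0.5346 -0.098   0.1818] gap 0.0157 q6 0.811
30.6 yaw -2.213 T [0.499 0.689 0.035] alongx 0.036 F [-2.3  0.7  6.4] tau6 -0.019 pos [ 0.5346 -0.098   0.1818] gap 0.0159 q6 0.811
```

{"name": "arm_command", "arguments": {"moves": [0,0,0,0,0,0,60,0,0,0,0,0,0,60,0,0,0,0,0,0,60,-0.03,0,0,0,0,0,60,-0.08,0,0,0,0,0,60]}}

```text
time_s: 31.15
tool_pos: [0.5329, -0.0981, 0.2585]
orientation: [0.222, -0.668, 0.224, 0.674]
force: [1.4, -0.2, -1.2]
finger_gap: 0.047
```

Run:
```python
from h import *
to([.42,.15,.3],-2.2)
```

```text
t 31.15 q [ 1.170e-01  2.760e-01 -2.420e-01 -1.000e-03 -1.063e+00  8.130e-01] pos [ 0.5329 -0.0981  0.2585] F [ 1.4 -0.2 -1.2] T [ 0.061 -0.199 -0.038] gap 0.047
shift [-0.0404 -0.1311  0.2392] turn [-0.0119  0.0079 -0.0062]
```

Retreat so both cameras see the press.

{"name": "arm_command", "arguments": {"moves": [-0.04,-0.03,0.05,0,0,0,60,-0.04,-0.131,0.239,0,0,0,60,-0.04,-0.131,0.239,0,0,0,60,-0.04,-0.131,0.239,0,0,0,60,-0.04,-0.131,0.239,0,0,0,60]}}

```text
time_s: 31.65
tool_pos: [0.4335, 0.1225, 0.2999]
orientation: [0.223, -0.671, 0.223, 0.671]
force: [0.2, 0.7, 0.3]
finger_gap: 0.0521
```

{"name": "arm_command", "arguments": {"moves": [0,-0.05,0.05,0,0,0,60,0,-0.05,0.05,0,0,0,60,0,-0.05,0.05,0,0,0,60,0,-0.05,0.05,0,0,0,60]}}

```text
time_s: 32.05
tool_pos: [0.4241, 0.1911, 0.2994]
orientation: [0.222, -0.671, 0.223, 0.672]
force: [-0.6, -0.6, 0.2]
finger_gap: 0.0523
```

Run:
```python
from h import *
from cell import r
to([.42,.15,.3],-2.2)
for n,(x,y,w,h) in {"scene":(200,130,130,130),"top":(225,155,140,115)}.items():
    c=r.capture(n)["color"][:,:,::-1]; cv2.imwrite(f"pics/f_{n}.png",cv2.resize(c[y:y+h,x:x+w],None,fx=5 if n=="top" else 4.6,fy=5 if n=="top" else 4.6,interpolation=cv2.INTER_CUBIC)); cv2.imwrite(f"pics/ff_{n}.png",c)
```

```text
t 32.05 q [ 0.774  0.104 -0.353 -0.    -1.115  0.158] pos [0.4241 0.1911 0.2994] F [-0.6 -0.6  0.2] T [-0.051 -0.016 -0.011] gap 0.0523
shift [-0.0005  0.0354 -0.0212] turn [-0.01    0.0005 -0.0013]
```

View pics/f_top.png

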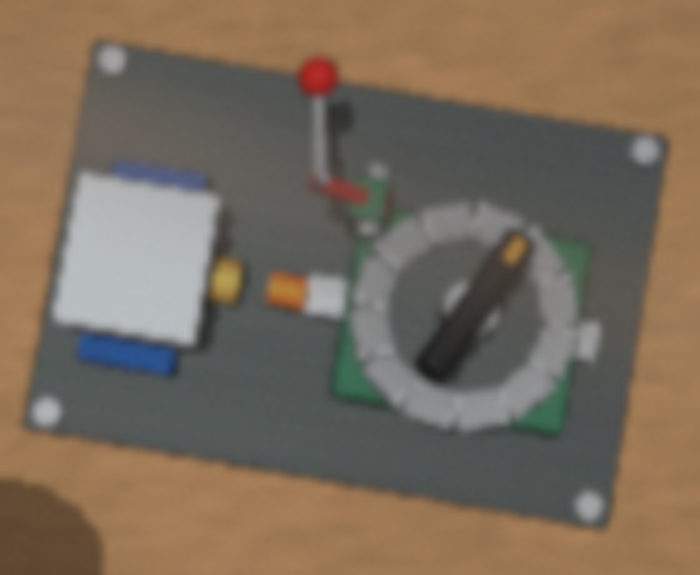

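View pics/f_scene.png

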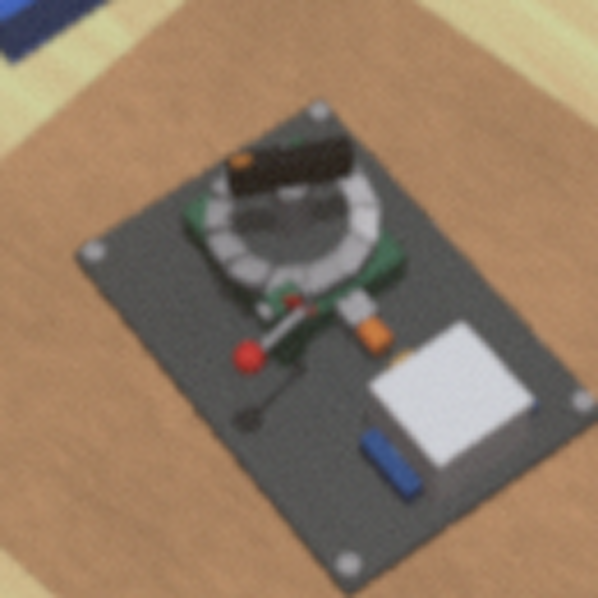

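View pics/ff_scene.png

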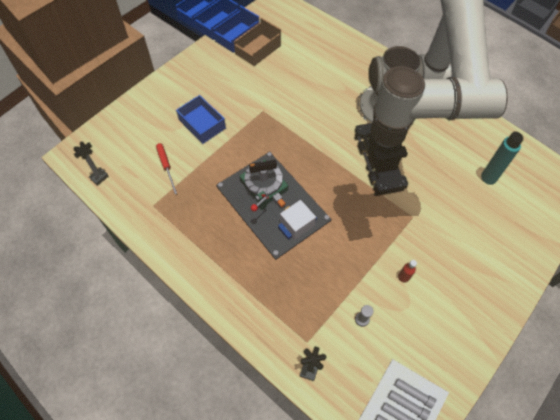

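Run:
```python
from h import *
p=[.5345,-.0976,-.188]
for nm,z in (("pics/top0.png",.036),("pics/ff_top.png",.036)):
    im=cv2.imread(nm).astype(np.float32)
    print(nm)
    for y in np.arange(80,134,2):
        pts=fix(p,np.array([[dx,y,z*1000] for dx in(-4,-2,0,2,4)])/1000)
        uv=proj("top",pts).astype(np.float32)
        v=cv2.remap(im,uv[:,0].reshape(1,-1),uv[:,1].reshape(1,-1),cv2.INTER_LINEAR).reshape(-1,3).mean(0)
        print(y,v[::-1].astype(int),end=" ; ")
    print()
# hinge fine position of housing edge z=.072 y=130
print((proj("top",fix(p,[0,.130,.072]))-[225,155])*5, (proj("top",fix(p,[0,.112,.044]))-[225,155])*5,(proj("top",fix(p,[0,.115,.044]))-[225,155])*5)
```

```text
pics/top0.png
80 [158 157 157] ; 82 [154 147 144] ; 84 [148 127 113] ; 86 [150 110  78] ; 88 [153 103  57] ; 90 [156 102  49] ; 92 [156 102  48] ; 94 [156 103  48] ; 96 [157 103  48] ; 98 [157 103  48] ; 100 [155 102  48] ; 102 [145  97  48] ; 104 [120  84  46] ; 106 [107  83  48] ; 108 [118  97  55] ; 110 [143 120  65] ; 112 [155 131  70] ; 114 [160 136  72] ; 116 [160 137  73] ; 118 [161 138  73] ; 120 [161 138  73] ; 122 [160 138  73] ; 124 [155 135  72] ; 126 [142 124  68] ; 128 [116 102  63] ; 130 [103  97  81] ; 132 [121 121 118] ; 
pics/ff_top.png
80 [160 125  99] ; 82 [165 113  69] ; 84 [170 112  56] ; 86 [171 112  54] ; 88 [171 112  54] ; 90 [170 112  54] ; 92 [170 112  54] ; 94 [169 112  54] ; 96 [164 111  58] ; 98 [146 106  66] ; 100 [120  97  76] ; 102 [97 91 82] ; 104 [88 89 85] ; 106 [84 87 85] ; 108 [80 83 81] ; 110 [73 75 72] ; 112 [81 75 62] ; 114 [112  96  62] ; 116 [146 123  69] ; 118 [166 140  76] ; 120 [173 146  79] ; 122 [174 148  79] ; 124 [169 145  78] ; 126 [154 133  73] ; 128 [126 110  69] ; 130 [113 106  89] ; 132 [133 132 129] ; 
[[203.54611909 270.35675166]] [[240.65545191 281.66396467]] [[234.85179417 280.69119489]]
```

```bash
python3 -c "
from cell import r
print(r.close_job(), r.get_state()['time_s'])"
```

```text
the job is handed in; nothing more can be done
the job is handed in; nothing more can be done
```

I did the whole sequence and handed the job in at about 32 s of robot time. No verdict was reported.

- **Pressing:** I wound the knob about 1.65 rad clockwise until the torque rose steadily with angle, which is how the bush bottoming feels. I held it there for more than 0.5 s. The knob torque averaged about 0.16 N m, or roughly 14–18 N of ram force.
- **Back onto the pawl:** I eased the wheel back gently. For a moment I pressed it against the pawl with about 0.6 N m, which I estimate as 13 N against the 20 N limit, then relieved it straight away and let go.
- **Pawl:** I gripped the red ball and carried it over. In the pictures it lies thrown over and stays there.
- **Winding back:** I wound the knob back about 1.65 rad, released it and moved the arm well clear.

**Last checks (top camera):**
- The bush face is at y of about 114 mm, having slid in about 6.5 mm. More than 112 mm was required, so that margin is only a couple of millimetres, about the camera calibration error.
- The nose tip is at about 100 mm, which leaves a gap of about 14 mm. A rougher reading off the picture gave 12.6 mm, and the knob angle implies 15–16 mm. All three are above the 10 mm limit.
- The glue bottle, fitting, tray and screwdriver look unmoved, and the wrist force is near zero.

My first grip on the knob was too low and caught the stem; I corrected it before winding.

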